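# Bolt down the cover of a bench dust filter crosswise

### The job

The dust filter's cover is back on its foam seal and its four T-knobs are only started. Tighten them clockwise in two passes, each time going from one knob to the one diagonally across before doing the other two: on the first pass give every knob only about an eighth of a turn so the cover comes down without cocking, on the second turn each one firmly home by feel, without forcing it, until the cover is clamped flat on its stops. Leave the tools around the housing where they are.

Things in the scene. Friction and masses are not known exactly. Their poses are not given: they have to be found in the camera images.
- filter_box: the dust filter's grey sheet-steel housing, fixed to the bench, 204 x 184 mm over its top flange, flange top 116 mm above the bench; an air hose leaves its +x side. Origin at the centre of its underside on the bench, z up, x along its longer side. The four screw axes stand at x = +/-68 mm, y = +/-58 mm in this frame.
- cover: flat bare-metal cover plate, 184 x 164 x 6 mm, lying on a springy black foam seal on the housing, with a hole for each stud. Origin at the centre of its underside: 121.4 mm above the bench at the start, 119 mm when it is home on the four metal stops (2.4 mm of travel). It tilts when one corner is drawn down alone: more than 0.9 degrees (one corner drawn down about 2.1 mm by itself) jams it.
- knob1: black T-knob at +x +y of the housing, across from knob3. Upright grip bar 50 long, 14 thick, 20 mm high: underside 14, middle 24, top 34 mm above the origin, on a neck 14 mm thick and a foot 30 mm wide, 5 high. Origin on the screw axis at the foot's underside; x along the bar, z up. The other three are alike and turn alike. Starts loose, up to 1.2 mm above the cover, and stays where it is left.
- knob2: T-knob like knob1, at +x -y, across from knob4. All four: clockwise from above tightens; a steep thread takes the knob down 12 mm a turn (1.9 mm per rad). It runs easily at first (0.05 N m, up to 0.15 N m as the foam is pressed) and comes home after 75 to 107 degrees of turning in all, when the cover meets the metal stop under that knob.
- knob3: T-knob like knob1, at -x -y, across from knob1. All four: once home, the resistance climbs steeply, by about 0.1 N m per further 0.1 rad (20 to 25 N of clamping force). Properly tight is 0.35 to 0.5 N m (60 to 120 N on the cover); under 0.25 N m (40 N) it would work loose, above 0.6 N m (150 N) the thread may strip.
- knob4: T-knob like knob1, at -x +y, across from knob2.
- handpiece_mid (a point): bystander: black rotary-tool handpiece lying on the bench, 165 mm long, 25 mm thick; the point is at its middle, half-way up, x along it
- jar_mid (a point): bystander: small glass jar with steel lid, 58 mm wide, 66 mm high; the point is at its centre
- bench_brush_mid (a point): bystander: bench brush, wooden back up, 150 x 32 x 42 mm; the point is at its centre, x along it

How it is judged:
By the outcome, as a careful person would: the job done as asked, in the order asked, and still so for the second after the job is handed in, with the robot touching nothing.
It also fails if it takes over 72 s, if anything falls off the work surface, if the arm or the gripper's body presses on something with over 40 N, if the wrist force passes 120 N, or if a joint passes its speed limit or range.

### The arm

A 7-joint arm with a two-finger parallel gripper is mounted at the origin on the work surface. World frame = base frame: x ahead of the robot, y to its left, z up, the work surface at z = 0. Lengths are in m, angles in rad, forces in N, time in s.
With the tool pointing down it reaches from about 0.425 to 0.825 m from the base axis. Payload 3.6 kg.
Tool frame: the origin (TCP) lies midway between the tips of the shut fingers; the grasp point (between the pads) lies bot.tcp_to_grasp behind it (bot.tcp_to_grasp is the distance from the TCP to the grasp point, in m); x points along the fingers, z is the direction in which the jaws open and shut, and the axes are right-handed (so a half turn about x gives the same grasp; the last joint's range is limited). The gripper opens to 85 mm and grips with 20 to 120 N. Pads are 22 mm wide; open, the fingers measure 114 mm over their backs; the gripper's body (76 mm by 85 mm) begins 54 mm behind the grasp point. The pads swing forward as they close: fully open they stand 13 mm farther back than shut.
Start: joints at [-1.129, 0.615, -0.013, 1.423, 0.008, 1.103, -0.04], TCP at [0.294, 0.58, 0.231] pointing down, gripper open.
Joint ranges: [-3.12, 3.12], [-0.3, 2.06], [-1.34, 1.32], [0.26, 2.42], [-1.36, 4.5], [0.01, 1.98], [-2.84, 2.84]. Speed limits (rad/s): [2.79, 2.79, 3.14, 3.14, 3.14, 3.14, 3.14].

### API

Orientations are given as [roll, pitch, yaw] about the fixed x, y, z axes, in that order (R = Rz(yaw) Ry(pitch) Rx(roll)).
In Python, from bench import bot gives the robot as it stands. The module is installed in compiled form; this text tells all that it offers.
- The arm moves only by the tool jog_arm, never from a script. Its argument "targets" is a list that holds one entry, the list of rows, each a list of 6 numbers: the shift along the tool's x, y, z in m, then the turn, a rotation vector about the tool's x, y, z in rad. In form: [[[x, y, z, rx, ry, rz], ...]]. A call has 1 to 5 rows; each row is the pose to reach, as a shift and turn from the pose commanded when the call began, along the tool's axes at that moment; what a row does not reach only later rows make up. A row lasts 1/8 s, in which the tool goes at most 62.5 mm and 10.7 degrees, less where a joint would pass 70% of its speed; a pose out of reach is approached as far as the arm can. A call with a gripper value outside its range is refused whole. "claw" is the finger opening in m, from 0 to 0.0854, set as the call begins (left out, the last holds). The fingers move at their own pace and stop on an object; "newtons" is the grip in N (left out, the last holds). Time passes only in rows, so rows that repeat a pose let the fingers close. It gives the time, the measured TCP pose, the force and the opening at its end, in the units of the state.
- bot.state(): the state, without advancing time (a new reading comes with each control period).
- bot.snapshot(name): name is "scene" or "side" or "wrist"; returns the picture (480x640x3 uint8, blue, green, red); there is no depth.
- bot.camera_info(name): a dict with "fov_y" (degrees; the focal length in pixels is half the picture's height over the tangent of half this angle, whatever the lens; pixels are square), "cx", "cy" (the principal point, pixels), "T" (4x4, takes a point from camera to world coordinates). Camera axes: x right, y down, z forward; pixel columns grow to the right and rows downward; lengths in m; the calibration is good to about 2 mm. A picture is of the moment at which its call begins: read the wrist's pose just before it. camera_info takes no time and is no camera call; for the wrist camera it gives the pose at the moment of the call.
- bot.hand_in(): hands the job in, once; it reports no verdict.
The state is a dict: "clock": time; "joint_pos": joint angles; "qvel": joint speeds; "joint_efforts": joint torques, N m; "tcp_pos": TCP position; "ee_rot": TCP orientation; "force": force on the tool from outside, world axes, zero at the start; "wrist_torque": the same for the moment, N m; "finger_gap": finger opening in m.
Only numpy, scipy, OpenCV 4.12 (cv2) and the standard library are available. Lean on these libraries where they do the work, as an engineer would, in place of code of your own. Each camera call takes 0.05 s, during which the arm holds its last target.

## Working session

There is one attempt and no reset: what is moved stays moved. The work goes in short steps, Python scripts to look and compute and a tool call to move; the robot and the scene stay as the last step left them, time stands still between calls to the robot, and variables do not carry over. Pictures are saved under pics/ and viewed, and the job is handed in when it is done.

Besides the shell and the picture viewer there is one more tool, called in YAML: its name, and indented under it one key for each argument. jog_arm: Moves the arm, as the interface text tells. Its arguments: {"type":"object","properties":{"targets":{"type":"array","items":{"type":"array","items":{"type":"array","items":{"type":"number"}}}},"claw":{"type":"number"},"newtons":{"type":"number"}},"required":["targets"]}

```bash
mkdir -p pics; ls; python3 - <<'E'
from bench import bot
import cv2
s=bot.state(); print(s); print(bot.tcp_to_grasp)
for n in ("scene","side","wrist"):
    i=bot.camera_info(n); print(n,i)
    cv2.imwrite(f"pics/{n}0.png",bot.snapshot(n))
print(bot.state()["clock"])
E
```

```text
pics
{'clock': 0.0, 'joint_pos': array([-1.12848272,  0.61591377, -0.01261371,  1.42492071,  0.00808766,
        1.10340895, -0.04039967]), 'qvel': array([ 0.00030031,  0.00058163,  0.00069455, -0.00134834,  0.00077275,
        0.00076557,  0.00052805]), 'joint_efforts': array([ 6.81951246e-05, -4.69238341e+01,  2.59128883e-01, -1.71031666e+01,
        9.93202702e-03,  9.73293674e-03, -1.09187957e-05]), 'tcp_pos': array([0.29332754, 0.5791795 , 0.23013447]), 'ee_rot': array([-3.13047227,  1.56819543, -2.02843029]), 'force': array([ 1.09588223, -1.47524077,  0.74261859]), 'wrist_torque': array([-0.03299858, -0.0173757 , -0.02120693]), 'finger_gap': 0.08533796775494364}
0.0187
scene {'fov_y': 52.02799113971956, 'cx': 313.73369961379535, 'cy': 235.34910055051765, 'T': array([[ 0.75103494,  0.54886881, -0.36700075,  0.84301155],
       [ 0.66002451, -0.60918022,  0.43962156, -0.35345478],
       [ 0.01772496, -0.57240064, -0.81978249,  0.83649092],
       [ 0.        ,  0.        ,  0.        ,  1.        ]])}
side {'fov_y': 47.56869842300362, 'cx': 323.6956209566801, 'cy': 233.95585027298867, 'T': array([[ 0.94647738, -0.22936543,  0.22709484,  0.29275472],
       [-0.32275162, -0.68008209,  0.65827027, -0.58220383],
       [ 0.00345869, -0.69633315, -0.71771037,  0.82422745],
       [ 0.        ,  0.        ,  0.        ,  1.        ]])}
wrist {'fov_y': 60.420025373892436, 'cx': 319.52570254792727, 'cy': 241.6442035469223, 'T': array([[ 0.45186454,  0.84410736,  0.28861949,  0.21913198],
       [ 0.89208516, -0.42698696, -0.14787226,  0.61698719],
       [-0.00158331,  0.32429139, -0.94595591,  0.37369354],
       [ 0.        ,  0.        ,  0.        ,  1.        ]])}
0.15
```

View pics/scene0.png

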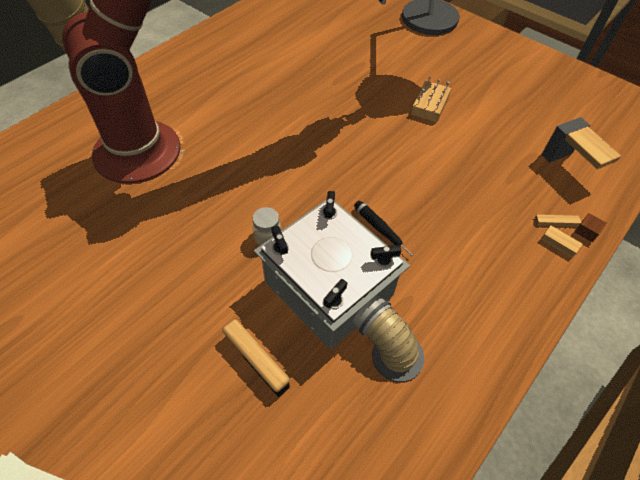

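View pics/side0.png

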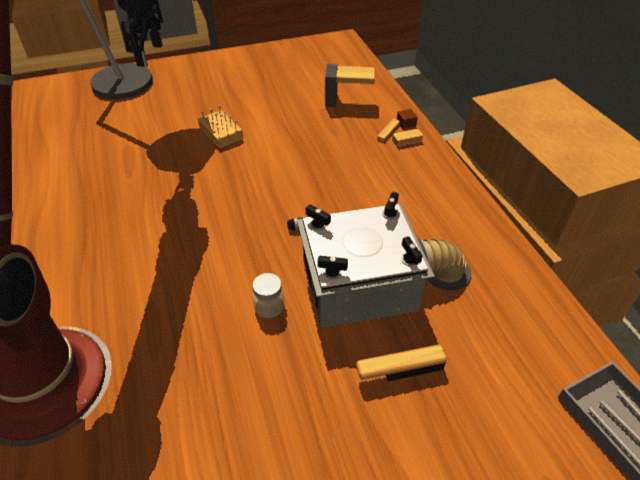

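View pics/wrist0.png

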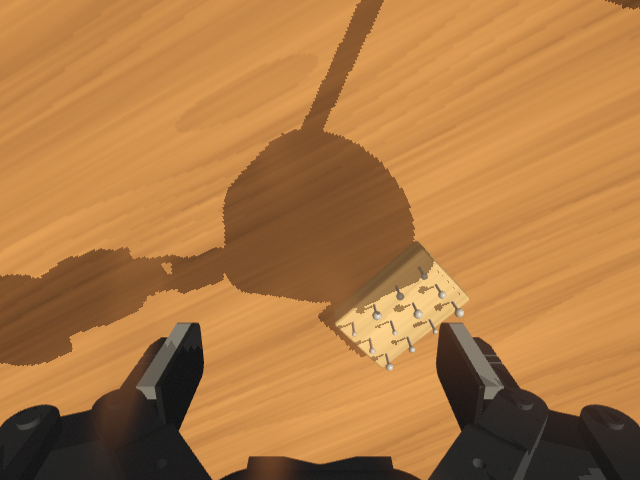

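```bash
python3 - <<'E'
import cv2
a=cv2.imread("pics/scene0.png")[180:350,240:430]; cv2.imwrite("pics/sc.png",cv2.resize(a,None,fx=4,fy=3.5*4/3.5*0.87,interpolation=cv2.INTER_CUBIC) if 0 else cv2.resize(a,None,fx=3.5,fy=3.5,interpolation=cv2.INTER_CUBIC))
a=cv2.imread("pics/side0.png")[180:330,280:480]; cv2.imwrite("pics/si.png",cv2.resize(a,None,fx=4,fy=4,interpolation=cv2.INTER_CUBIC))
E
```

```text
(no output)
```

View pics/sc.png

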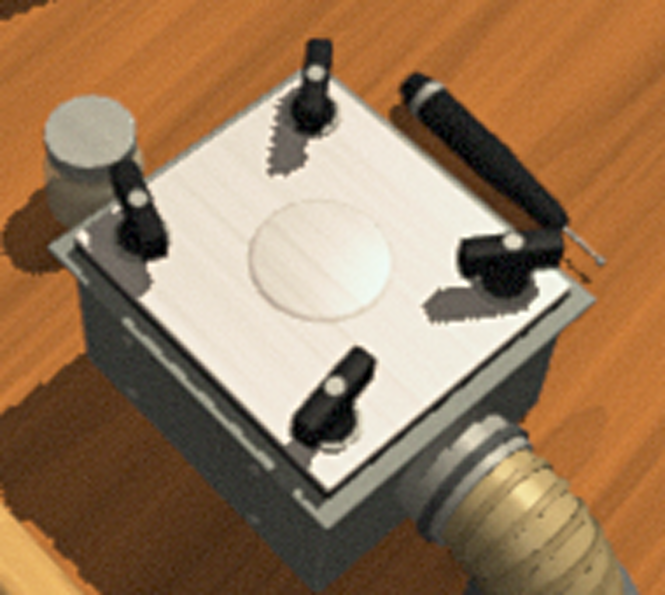

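View pics/si.png

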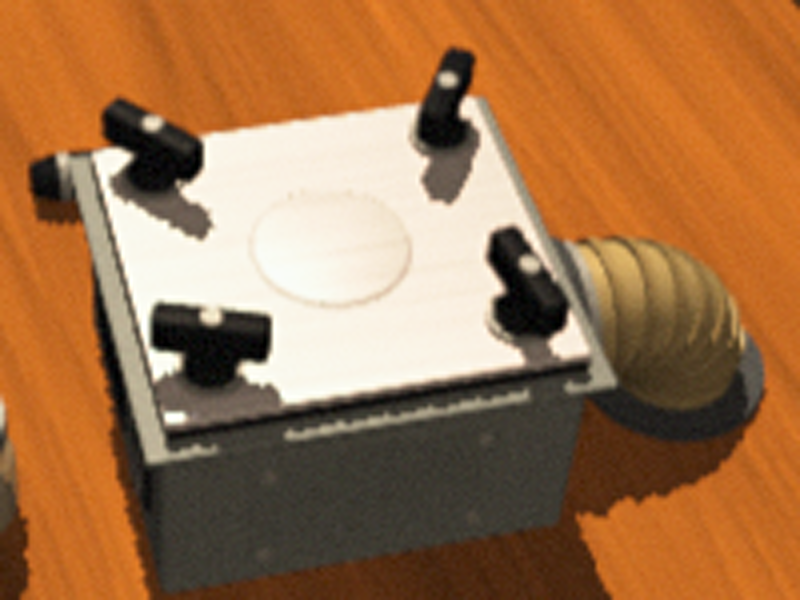

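```bash
cat > h.py <<'E'
import numpy as np
from scipy.spatial.transform import Rotation as Ro
def ray(i,u,v):
    f=240/np.tan(np.radians(i["fov_y"])/2)
    T=i["T"]; d=T[:3,:3]@np.array([(u-i["cx"])/f,(v-i["cy"])/f,1]); return T[:3,3],d
def onz(i,u,v,z):
    o,d=ray(i,u,v); return (o+d*(z-o[2])/d[2])
def proj(i,p):
    f=240/np.tan(np.radians(i["fov_y"])/2)
    q=np.linalg.inv(i["T"])@np.append(p,1); return f*q[0]/q[2]+i["cx"],f*q[1]/q[2]+i["cy"]
E
python3 - <<'E'
from bench import bot
from h import *
np.set_printoptions(precision=4,suppress=True)
sc=bot.camera_info("scene");si=bot.camera_info("side")
a={'up':(330.6,200.9),'left':(279.1,236.6),'right':(386.6,248.9),'down':(336,290.3)}
b={'tl':(318,211),'tr':(391.75,199.75),'br':(412.75,246),'bl':(332.25,258.75)}
A={k:onz(sc,*v,.162) for k,v in a.items()};B={k:onz(si,*v,.162) for k,v in b.items()}
print(A,B)
S=[A[k] for k in('right','down','left','up')];D=[B[k] for k in('tr','br','bl','tl')]
loc=np.array([[68,58],[68,-58],[-68,-58],[-68,58]])/1000
for P in(S,D,(np.array(S)+D)/2):
    P=np.array(P)[:,:2];c=P.mean(0);Q=P-c
    th=np.arctan2((loc[:,0]*Q[:,1]-loc[:,1]*Q[:,0]).sum(),(loc*Q).sum())
    R=np.array([[np.cos(th),-np.sin(th)],[np.sin(th),np.cos(th)]])
    print(c,th,(Q-loc@R.T)*1000, (c+loc@R.T))
# bar ends, scene crop px (top line)
f=lambda x,y:onz(sc,x/3.5+240,y/3.5+180,.162)[:2]
g=lambda x,y:onz(si,x/4+280,y/4+180,.162)[:2]
for n,p,q in(('k1',f(466,248),f(557,236)),('k2',f(303,424),f(365,354)),('k3',f(122,165),f(150,229)),('k4',f(320,45),f(312,104)),
 ('k1s',g(430,102),g(462,54)),('k2s',g(498,236),g(556,296)),('k3s',g(155,315),g(268,318)),('k4s',g(112,106),g(195,142))):
    d=q-p; print(n,p,q,np.linalg.norm(d),np.degrees(np.arctan2(d[1],d[0])))
E
```

```text
{'up': array([0.5143, 0.0837, 0.162 ]), 'left': array([ 0.4998, -0.0323,  0.162 ]), 'right': array([0.6482, 0.0681, 0.162 ]), 'down': array([ 0.6355, -0.0468,  0.162 ])} {'tl': array([0.511 , 0.0819, 0.162 ]), 'tr': array([0.6465, 0.0674, 0.162 ]), 'br': array([ 0.6334, -0.0484,  0.162 ]), 'bl': array([ 0.4974, -0.0323,  0.162 ])}
[0.5744 0.0182] -0.11352077421190376 [[-0.3933  0.0408]
 [ 0.0477  0.3575]
 [-0.4942 -0.5832]
 [ 0.8398  0.1849]] [[ 0.6486  0.0681]
 [ 0.6354 -0.0472]
 [ 0.5003 -0.0317]
 [ 0.5135  0.0835]]
[0.5721 0.0171] -0.11378760391639758 [[ 0.2932  0.3331]
 [ 0.3551 -0.2074]
 [-0.5598  0.4656]
 [-0.0885 -0.5912]] [[ 0.6462  0.067 ]
 [ 0.633  -0.0482]
 [ 0.4979 -0.0328]
 [ 0.5111  0.0825]]
[0.5733 0.0176] -0.11365435503864006 [[-0.0501  0.187 ]
 [ 0.2014  0.075 ]
 [-0.527  -0.0588]
 [ 0.3756 -0.2032]] [[ 0.6474  0.0676]
 [ 0.6342 -0.0477]
 [ 0.4991 -0.0323]
 [ 0.5123  0.083 ]]
k1 [0.634  0.0502] [0.6619 0.0844] 0.04411153495527755 50.78014254587501
k2 [ 0.6368 -0.0709] [ 0.6348 -0.0256] 0.0453494112285177 92.52481882344377
k3 [ 0.4811 -0.023 ] [ 0.5166 -0.041 ] 0.03984583660168269 -26.828925852293377
k4 [0.5035 0.0987] [0.5251 0.067 ] 0.03838272599993707 -55.81300902136622
k1s [0.6331 0.0558] [0.6599 0.0807] 0.03657322317437642 43.021014191392894
k2s [ 0.6272 -0.0294] [ 0.6354 -0.068 ] 0.03944335055846175 -77.93732507489615
k3s [ 0.4766 -0.0253] [ 0.5195 -0.0415] 0.04582474577404166 -20.68275077894325
k4s [0.4978 0.0986] [0.5252 0.065 ] 0.04338954824527396 -50.78483344678753
```

```bash
cat >> h.py <<'E'
K={1:(.6474,.0676,47),2:(.6342,-.0477,97),3:(.4991,-.0323,-24),4:(.5123,.083,-53)}
def now(s):
    R=Ro.from_euler('xyz',s["ee_rot"]).as_matrix()
    return s["tcp_pos"],R
def desired(psi):
    x=np.array([0,0,-1.]);z=np.array([np.cos(psi),np.sin(psi),0]);return np.stack([x,np.cross(z,x),z],1)
def plan(s,x,y,z,bar,flip=0):
    p,R=now(s)
    D=desired(np.radians(bar+90+180*flip))
    return np.round(np.r_[R.T@(np.array([x,y,z])-p),Ro.from_matrix(R.T@D).as_rotvec()],4)
def rep(s):
    p,R=now(s)
    print("t",round(s["clock"],2),"tcp",p.round(4),"psi(z)",np.degrees(np.arctan2(R[1,2],R[0,2])).round(1),"tilt",np.degrees(np.arccos(-R[2,0])).round(2),"F",s["force"].round(1),"M",s["wrist_torque"].round(3),"gap",round(s["finger_gap"],4),"q",s["joint_pos"].round(2))
E
python3 - <<'E'
from bench import bot
from h import *
s=bot.state();rep(s)
for k in(1,2,3,4):
  for f in(0,1): print(k,f,plan(s,K[k][0],K[k][1],.2,K[k][2],f).tolist())
E
```

```text
t 0.15 tcp [0.2934 0.5793 0.2304] psi(z) 63.1 tilt 0.12 F [ 1.   0.7 -0.3] M [-0.016  0.007 -0.012] gap 0.0854 q [-1.13  0.62 -0.01  1.42  0.01  1.1  -0.04]
1 0 [0.031, -0.547, -0.2966, -1.289, -0.0018, -0.0013]
1 1 [0.031, -0.547, -0.2966, 1.8526, -0.0014, 0.0019]
2 0 [0.0312, -0.5873, -0.4054, -2.1616, -0.0012, -0.0022]
2 1 [0.0312, -0.5873, -0.4054, 0.9799, -0.0019, 0.001]
3 0 [0.0313, -0.4598, -0.4527, -0.0498, -0.0021, -0.0]
3 1 [0.0313, -0.4598, -0.4527, 3.0918, -0.0, 0.0032]
4 0 [0.0311, -0.4195, -0.3439, 0.4563, -0.002, 0.0005]
4 1 [0.0311, -0.4195, -0.3439, -2.6852, -0.0007, -0.0028]
```

jog_arm:
  targets:
    - [[0.03,-0.46,-0.453,-0.05,-0.002,0],[0.03,-0.46,-0.453,-0.05,-0.002,0],[0.03,-0.46,-0.453,-0.05,-0.002,0],[0.03,-0.46,-0.453,-0.05,-0.002,0],[0.03,-0.46,-0.453,-0.05,-0.002,0]]
  claw: 0.045
  newtons: 40

```text
clock: 0.78
tcp_pos: [0.3936, 0.2819, 0.2167]
ee_rot: [-0.183, 1.569, 0.969]
force: [1.9, 0.2, -0.1]
finger_gap: 0.0449
```

```bash
cat > p.py <<'E'
import sys
from bench import bot
from h import *
s=bot.state();rep(s)
for a in sys.argv[1:]:
    k,z=a.split(',')[:2];k=int(k);fl=1 if k==2 else 0
    off=float(a.split(',')[2]) if a.count(',')>1 else 0
    print(k,plan(s,K[k][0],K[k][1],float(z),K[k][2]+off,fl).tolist())
E
python3 p.py 3,.2
```

```text
t 0.78 tcp [0.3936 0.2819 0.2167] psi(z) 66.0 tilt 0.12 F [ 1.9  0.2 -0.1] M [-0.015 -0.066  0.044] gap 0.0449 q [-0.66  0.38 -0.01  1.91  0.    0.85  0.48]
3 [0.0163, -0.2241, -0.2442, 0.0002, 0.0021, 0.0004]
```

jog_arm:
  targets:
    - [[0.016,-0.224,-0.244,0,0.002,0],[0.016,-0.224,-0.244,0,0.002,0],[0.016,-0.224,-0.244,0,0.002,0],[0.016,-0.224,-0.244,0,0.002,0],[0.016,-0.224,-0.244,0,0.002,0]]

```text
clock: 1.4
tcp_pos: [0.4929, -0.0137, 0.2012]
ee_rot: [-0.599, 1.57, 0.553]
force: [1.5, 0.6, -0.3]
finger_gap: 0.045
```

jog_arm:
  targets:
    - [[0.001,-0.016,-0.017,0,0,0],[0.001,-0.016,-0.017,0,0,0]]

```text
clock: 1.65
tcp_pos: [0.5002, -0.0363, 0.2]
ee_rot: [3.065, 1.57, -2.071]
force: [-0.5, 0.2, -0.4]
finger_gap: 0.0451
```

```bash
python3 p.py 3,.2; python3 - <<'E'
from bench import bot
import cv2,json
from h import *
i=bot.camera_info("wrist");im=bot.snapshot("wrist");cv2.imwrite("pics/w1.png",im)
import pickle;pickle.dump(i,open("w1.pkl","wb"))
for k in K: print(k,proj(i,(K[k][0],K[k][1],.162)))
E
```

```text
t 1.65 tcp [ 0.5002 -0.0363  0.2   ] psi(z) 65.7 tilt 0.06 F [-0.5  0.2 -0.4] M [ 0.013 -0.006  0.033] gap 0.0451 q [-0.01  0.42  0.06  1.89 -0.03  0.83  1.21]
3 [-0.0, 0.0027, 0.0032, -0.0049, -0.001, -0.0001]
1 (np.float64(600.2407289025296), np.float64(433.90947171929645))
2 (np.float64(396.6886159594726), np.float64(482.23695398749584))
3 (np.float64(326.48017291987856), np.float64(277.94541905117774))
4 (np.float64(571.5618516839652), np.float64(206.10028830519872))
```

View pics/w1.png

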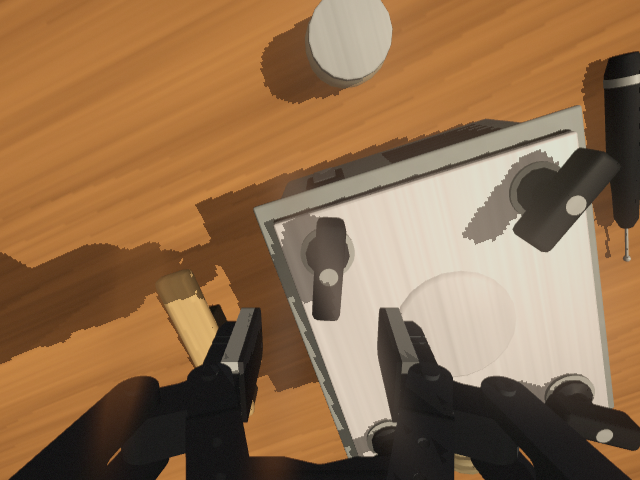

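```bash
python3 - <<'E'
import pickle
from h import *
i=pickle.load(open("w1.pkl","rb"))
f=lambda u,v:onz(i,u,v,.162)[:2]
for k,u,v in((3,328.5,278),(4,576,206),(1,604,436)): print(k,f(u,v).round(4),K[k][:2])
for n,a,b in(('k3l',(318,218),(313,320)),('k3r',(346,219),(338,320)),('k4a',(585,150),(514,232)),('k4b',(618,170),(545,250))):
    d=f(*a)-f(*b);print(n,np.linalg.norm(d),np.degrees(np.arctan2(d[1],d[0])))
E
```

```text
3 [ 0.4995 -0.0314] (0.4991, -0.0323)
4 [0.5131 0.0848] (0.5123, 0.083)
1 [0.6497 0.0692] (0.6474, 0.0676)
k3l 0.052683922483817994 152.93612854239538
k3r 0.05222785619229254 152.5342284284484
k4a 0.044790436691784445 121.78938614765488
k4b 0.04520152158093879 121.50820606924704
```

```bash
sed -i 's/^K=.*/K={1:(.6482,.0684,47),2:(.6350,-.0470,98),3:(.4994,-.0318,-26),4:(.5127,.084,-56)}/' h.py; python3 p.py 3,.139
```

```text
t 1.7 tcp [ 0.4999 -0.0339  0.2   ] psi(z) 65.9 tilt 0.06 F [ 0.2 -0.  -0.3] M [ 0.081  0.05  -0.022] gap 0.0449 q [-0.01  0.42  0.06  1.89 -0.03  0.83  1.21]
3 [0.061, 0.0012, 0.0017, 0.0337, 0.0001, -0.0011]
```

jog_arm:
  targets:
    - [[0.03,0,0,0.034,0,0],[0.04,0,0,0.034,0,0],[0.04,0,0,0.034,0,0]]

```text
clock: 2.08
tcp_pos: [0.4996, -0.0325, 0.1599]
ee_rot: [1.705, 1.569, 2.826]
force: [0.1, -0.1, 1.2]
finger_gap: 0.0447
```

```bash
python3 p.py 3,.139
```

```text
t 2.08 tcp [ 0.4996 -0.0325  0.1599] psi(z) 64.2 tilt 0.11 F [ 0.1 -0.1  1.2] M [0.005 0.028 0.037] gap 0.0447 q [-0.02  0.48  0.06  1.94 -0.04  0.73  1.18]
3 [0.0209, 0.0004, 0.0005, 0.0039, -0.0003, -0.002]
```

jog_arm:
  targets:
    - [[0.021,0.0004,0.0006,0,0,0],[0.021,0.0004,0.0006,0,0,0]]

```text
clock: 2.33
tcp_pos: [0.4995, -0.0325, 0.1391]
ee_rot: [1.848, 1.569, 2.967]
force: [-0.9, 0.1, 0.0]
finger_gap: 0.0449
```

jog_arm:
  targets:
    - [[0,0,0,0,0,0],[0,0,0,0,0,0],[0,0,0,0,0,0]]
  claw: 0.0
  newtons: 40

```text
clock: 2.7
tcp_pos: [0.5012, -0.0325, 0.1405]
ee_rot: [-0.817, 1.568, 0.302]
force: [-0.3, 2.7, 5.8]
finger_gap: 0.0133
```

```bash
python3 p.py 3,.139
```

```text
t 2.7 tcp [ 0.5012 -0.0325  0.1405] psi(z) 64.1 tilt 0.17 F [-0.3  2.7  5.8] M [ 0.396  0.112 -0.084] gap 0.0133 q [-0.02  0.51  0.06  1.96 -0.05  0.67  1.19]
3 [0.0015, 0.0019, -0.0002, 0.0015, 0.002, 0.0022]
```

jog_arm:
  targets:
    - [[0.0003,0,0,0.16,0,0],[0.0006,0,0,0.32,0,0],[0.0009,0,0,0.48,0,0],[0.0012,0,0,0.64,0,0],[0.0015,0,0,0.785,0,0]]

```text
clock: 3.32
tcp_pos: [0.4994, -0.034, 0.139]
ee_rot: [-3.013, 1.57, -2.685]
force: [-3.6, -0.7, 9.8]
finger_gap: 0.013
```

jog_arm:
  targets:
    - [[0,0,0,0,0,0]]

```text
clock: 3.45
tcp_pos: [0.4994, -0.034, 0.139]
ee_rot: [-2.79, 1.57, -2.458]
force: [-3.4, -0.6, 9.5]
finger_gap: 0.0134
```

```bash
python3 p.py 1,.2
```

```text
t 3.45 tcp [ 0.4994 -0.034   0.139 ] psi(z) 19.0 tilt 0.06 F [-3.4 -0.6  9.5] M [-0.023  0.718 -0.107] gap 0.0134 q [-0.17  0.52  0.29  1.97 -0.23  0.68  0.59]
1 [-0.0612, 0.0484, 0.1739, -2.0596, -0.001, -0.0008]
```

```bash
sed -i 's/^    print("t",/    print("e7",s["joint_efforts"][4:].round(3));print("t",/' h.py; python3 p.py
```

```text
e7 [-0.145 -0.923 -0.042]
t 3.45 tcp [ 0.4994 -0.034   0.139 ] psi(z) 19.0 tilt 0.06 F [-3.4 -0.6  9.5] M [-0.023  0.718 -0.107] gap 0.0134 q [-0.17  0.52  0.29  1.97 -0.23  0.68  0.59]
```

jog_arm:
  targets:
    - [[0,0,0,0,0,0],[0,0,0,0,0,0]]
  claw: 0.045

```text
clock: 3.7
tcp_pos: [0.5, -0.0334, 0.1377]
ee_rot: [-2.384, 1.571, -2.051]
force: [-0.0, 0.0, 0.6]
finger_gap: 0.0448
```

```bash
python3 p.py
```

```text
e7 [0.013 0.003 0.   ]
t 3.7 tcp [ 0.5    -0.0334  0.1377] psi(z) 19.1 tilt 0.01 F [-0.   0.   0.6] M [-0.006  0.036 -0.055] gap 0.0448 q [-0.17  0.53  0.29  1.97 -0.23  0.68  0.59]
```

jog_arm:
  targets:
    - [[-0.05,0,0,0,0,0],[-0.06,0,0,-0.18,0,0],[-0.06,0.02,0.05,-0.36,0,0],[-0.06,0.035,0.11,-0.54,0,0],[-0.06,0.05,0.17,-0.72,0,0]]

```text
clock: 4.32
tcp_pos: [0.6458, 0.0706, 0.1977]
ee_rot: [-1.043, 1.571, 0.016]
force: [1.2, 0.6, -0.5]
finger_gap: 0.0452
```

```bash
python3 p.py 1,.2
```

```text
e7 [-0.179 -0.269 -0.552]
t 4.33 tcp [0.6458 0.0706 0.1977] psi(z) 60.7 tilt 0.01 F [ 1.2  0.6 -0.5] M [-0.04  -0.043 -0.062] gap 0.0452 q [-0.2   0.65  0.11  1.47 -0.08  1.03  0.98]
1 [-0.0023, -0.0032, -0.0007, -1.3324, -0.0, 0.0001]
```

jog_arm:
  targets:
    - [[0,0,0,-0.18,0,0],[0,0,0,-0.36,0,0],[0,0,0,-0.54,0,0],[0,0,0,-0.72,0,0],[0,0,0,-0.9,0,0]]

```text
clock: 4.95
tcp_pos: [0.6442, 0.0693, 0.1971]
ee_rot: [1.501, 1.57, -2.823]
force: [-0.0, 0.1, -0.4]
finger_gap: 0.045
```

jog_arm:
  targets:
    - [[0,0,0,-0.18,0,0],[0,0,0,-0.36,0,0],[0,0,0,-0.43,0,0],[0,0,0,-0.43,0,0]]

```text
clock: 5.45
tcp_pos: [0.6443, 0.0691, 0.1972]
ee_rot: [0.853, 1.57, -3.048]
force: [-0.4, -0.4, 0.2]
finger_gap: 0.045
```

```bash
python3 p.py 1,.16; python3 - <<'E'
from bench import bot
import cv2,json
from h import *
i=bot.camera_info("wrist");im=bot.snapshot("wrist");cv2.imwrite("pics/w2.png",im)
import pickle;pickle.dump(i,open("w2.pkl","wb"))
for k in K: print(k,proj(i,(K[k][0],K[k][1],.162)))
E
```

```text
e7 [0.028 0.005 0.1  ]
t 5.45 tcp [0.6443 0.0691 0.1972] psi(z) 136.5 tilt 0.05 F [-0.4 -0.4  0.2] M [-0.03  -0.013  0.021] gap 0.045 q [ 0.    0.65 -0.25  1.47  0.18  1.04  2.09]
1 [0.0372, -0.0022, -0.0034, -0.0093, 0.0006, -0.0007]
1 (np.float64(312.93192585423907), np.float64(290.14110067378994))
2 (np.float64(138.91912729992885), np.float64(81.97417017588725))
3 (np.float64(424.5122010593856), np.float64(-177.7677765024555))
4 (np.float64(575.7621171938326), np.float64(109.75405114462205))
```

View pics/w2.png

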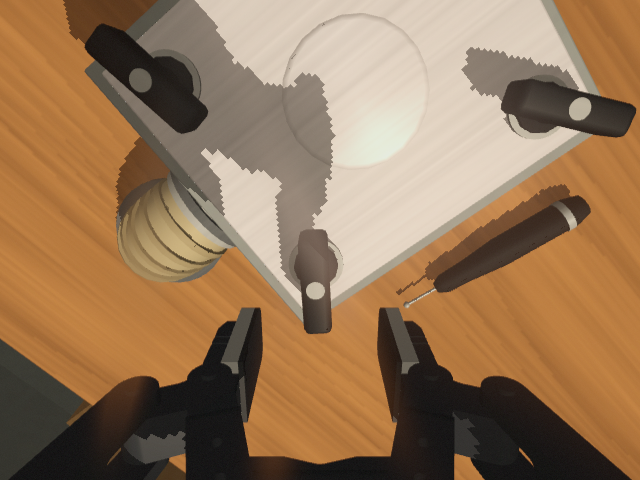

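```bash
python3 - <<'E'
import pickle
from h import *
i=pickle.load(open("w2.pkl","rb"))
f=lambda u,v:onz(i,u,v,.162)[:2]
for k,u,v in((1,315.5,290.5),(4,580,108),(2,140,80)): print(k,f(u,v).round(4),K[k][:2])
for n,a,b in(('k1l',(300,232),(305,333)),('k1r',(328,232),(330,331)),('k2a',(107,26),(206,108)),('k2b',(86,48),(182,132)),('k4',(512,82),(635,106)),('k4',(503,108),(622,136))):
    d=f(*a)-f(*b);print(n,np.linalg.norm(d),np.degrees(np.arctan2(d[1],d[0])))
E
```

```text
1 [0.6474 0.0694] (0.6482, 0.0684)
4 [0.5111 0.0846] (0.5127, 0.084)
2 [ 0.6341 -0.0472] (0.635, -0.047)
k1l 0.05252481894878474 -131.71535203980207
k1r 0.051383174540693695 -132.05718731087336
k2a 0.04689965228978425 -83.82276242622622
k2b 0.04709346130768431 -86.55577418671557
k4 0.05285438489191085 -53.592518732646056
k4 0.05294275090781099 -55.77823486654354
```

```bash
sed -i 's/^K=.*/K={1:(.6478,.0687,48),2:(.6345,-.0473,95.5),3:(.4994,-.0320,-26),4:(.5121,.084,-56)}/' h.py; python3 p.py 1,.139
```

```text
e7 [0.018 0.004 0.024]
t 5.5 tcp [0.6443 0.0693 0.1973] psi(z) 136.4 tilt 0.04 F [ 0.   1.  -0.4] M [ 0.014 -0.012 -0.014] gap 0.0452 q [ 0.    0.65 -0.25  1.47  0.18  1.04  2.09]
1 [0.0583, -0.002, -0.003, -0.0271, 0.0005, -0.0006]
```

jog_arm:
  targets:
    - [[0.01,-0.002,-0.003,-0.027,0,0],[0.04,-0.002,-0.003,-0.027,0,0],[0.058,-0.002,-0.003,-0.027,0,0],[0.058,-0.002,-0.003,-0.027,0,0]]

```text
clock: 6.0
tcp_pos: [0.6467, 0.0687, 0.1376]
ee_rot: [0.911, 1.566, -2.962]
force: [-0.6, -0.3, -0.0]
finger_gap: 0.0449
```

jog_arm:
  targets:
    - [[0,0,0,0,0,0],[0,0,0,0,0,0],[0,0,0,0,0,0]]
  claw: 0.0
  newtons: 40

```text
clock: 6.38
tcp_pos: [0.6482, 0.07, 0.1411]
ee_rot: [-1.686, 1.569, 0.725]
force: [-1.3, 1.5, 3.7]
finger_gap: 0.0128
```

```bash
python3 p.py
```

```text
e7 [ 0.417 -0.359  0.007]
t 6.38 tcp [0.6482 0.07   0.1411] psi(z) 138.1 tilt 0.11 F [-1.3  1.5  3.7] M [ 0.251  0.384 -0.032] gap 0.0128 q [-0.    0.72 -0.25  1.52  0.2   0.93  2.1 ]
```

jog_arm:
  targets:
    - [[0.0003,0,0,0.16,0,0],[0.0006,0,0,0.32,0,0],[0.0009,0,0,0.48,0,0],[0.0012,0,0,0.64,0,0],[0.0015,0,0,0.785,0,0]]

```text
clock: 7.0
tcp_pos: [0.6487, 0.0687, 0.1396]
ee_rot: [-1.847, 1.568, -0.226]
force: [-0.6, -0.3, 2.9]
finger_gap: 0.0131
```

jog_arm:
  targets:
    - [[0,0,0,0,0,0]]

```text
clock: 7.12
tcp_pos: [0.6487, 0.0687, 0.1396]
ee_rot: [-1.954, 1.568, -0.328]
force: [-1.1, 0.6, 4.7]
finger_gap: 0.0134
```

```bash
python3 p.py
```

```text
e7 [-0.052 -0.364 -0.107]
t 7.12 tcp [0.6487 0.0687 0.1396] psi(z) 93.2 tilt 0.14 F [-1.1  0.6  4.7] M [-0.093  0.253 -0.077] gap 0.0134 q [-0.12  0.71 -0.03  1.52  0.02  0.91  1.47]
```

jog_arm:
  targets:
    - [[0,0,0,0,0,0],[0,0,0,0,0,0]]
  claw: 0.045

```text
clock: 7.38
tcp_pos: [0.6478, 0.0689, 0.1378]
ee_rot: [1.473, 1.57, 3.099]
force: [0.0, -0.3, 0.9]
finger_gap: 0.045
```

```bash
python3 p.py 4,.17
```

```text
e7 [ 0.01  -0.002  0.006]
t 7.38 tcp [0.6478 0.0689 0.1378] psi(z) 93.2 tilt 0.03 F [ 0.  -0.3  0.9] M [ 0.054 -0.029  0.016] gap 0.045 q [-0.12  0.71 -0.03  1.53  0.02  0.91  1.47]
4 [-0.0321, 0.1347, 0.0226, 1.0327, -0.0002, -0.0005]
```

jog_arm:
  targets:
    - [[-0.047,0,0,0,0,0],[-0.047,0.03,0.005,0.18,0,0],[-0.047,0.08,0.013,0.36,0,0],[-0.047,0.13,0.022,0.54,0,0],[-0.047,0.135,0.0225,0.72,0,0]]

```text
clock: 8.0
tcp_pos: [0.5073, 0.0847, 0.1847]
ee_rot: [2.153, 1.566, 3.054]
force: [-0.0, 0.5, 0.5]
finger_gap: 0.0453
```

jog_arm:
  targets:
    - [[0,0,0,0.18,0,0],[0,0,0,0.313,0,0],[0,0,0,0.313,0,0]]

```text
clock: 8.38
tcp_pos: [0.5118, 0.0843, 0.185]
ee_rot: [-2.953, 1.57, -2.359]
force: [0.7, 0.1, -0.2]
finger_gap: 0.0454
```

```bash
python3 p.py 4,.139
```

```text
e7 [-0.024  0.004 -0.179]
t 8.38 tcp [0.5118 0.0843 0.185 ] psi(z) 34.1 tilt 0.03 F [ 0.7  0.1 -0.2] M [ 0.016  0.017 -0.022] gap 0.0454 q [-0.38  0.48  0.26  1.87 -0.16  0.82  0.55]
4 [0.046, -0.0004, 0.0001, 0.0011, -0.0005, 0.0001]
```

jog_arm:
  targets:
    - [[0.025,0,0,0,0,0],[0.046,0,0,0,0,0],[0.046,0,0,0,0,0]]

```text
clock: 8.75
tcp_pos: [0.5108, 0.0839, 0.1379]
ee_rot: [2.707, 1.567, -2.983]
force: [-0.6, -0.0, 0.3]
finger_gap: 0.0451
```

jog_arm:
  targets:
    - [[0,0,0,0,0,0],[0,0,0,0,0,0],[0,0,0,0,0,0]]
  claw: 0.0
  newtons: 40

```text
clock: 9.12
tcp_pos: [0.5122, 0.0838, 0.1403]
ee_rot: [-0.584, 1.57, 0.008]
force: [-1.9, -0.6, 5.7]
finger_gap: 0.013
```

```bash
python3 p.py
```

```text
e7 [-0.149 -0.498  0.032]
t 9.12 tcp [0.5122 0.0838 0.1403] psi(z) 33.9 tilt 0.06 F [-1.9 -0.6  5.7] M [-0.196  0.396 -0.034] gap 0.013 q [-0.36  0.54  0.24  1.92 -0.19  0.71  0.57]
```

jog_arm:
  targets:
    - [[0.0003,0,0,0.16,0,0],[0.0006,0,0,0.32,0,0],[0.0009,0,0,0.48,0,0],[0.0012,0,0,0.64,0,0],[0.0015,0,0,0.785,0,0]]

```text
clock: 9.75
tcp_pos: [0.5117, 0.0836, 0.1388]
ee_rot: [-1.057, 1.571, -1.255]
force: [-2.6, -1.3, 6.3]
finger_gap: 0.013
```

jog_arm:
  targets:
    - [[0,0,0,0,0,0]]

```text
clock: 9.88
tcp_pos: [0.5117, 0.0836, 0.1388]
ee_rot: [-1.26, 1.57, -1.454]
force: [-3.2, -1.4, 6.1]
finger_gap: 0.0131
```

```bash
python3 p.py
```

```text
e7 [-0.335 -0.729 -0.05 ]
t 9.88 tcp [0.5117 0.0836 0.1388] psi(z) -11.1 tilt 0.03 F [-3.2 -1.4  6.1] M [-0.353  0.615 -0.067] gap 0.0131 q [-0.51  0.57  0.47  1.92 -0.37  0.73 -0.02]
```

Now knob2.

jog_arm:
  targets:
    - [[0,0,0,0,0,0],[0,0,0,0,0,0]]
  claw: 0.045

```text
clock: 10.12
tcp_pos: [0.5122, 0.0845, 0.1378]
ee_rot: [0.641, 1.57, 0.449]
force: [0.4, 0.5, 0.5]
finger_gap: 0.0452
```

```bash
python3 p.py 2,.185
```

```text
e7 [ 0.01  -0.001  0.001]
t 10.12 tcp [0.5122 0.0845 0.1378] psi(z) -11.0 tilt 0.05 F [0.4 0.5 0.5] M [-0.009  0.001  0.037] gap 0.0452 q [-0.51  0.57  0.46  1.92 -0.37  0.73 -0.02]
2 [-0.0471, -0.106, 0.1452, -0.2883, 0.0008, -0.0004]
```

jog_arm:
  targets:
    - [[-0.047,0,0,0,0,0],[-0.047,-0.03,0.04,-0.1,0,0],[-0.047,-0.06,0.085,-0.2,0,0],[-0.047,-0.09,0.125,-0.288,0,0],[-0.047,-0.106,0.145,-0.288,0,0]]

```text
clock: 10.75
tcp_pos: [0.6354, -0.0511, 0.1846]
ee_rot: [-1.012, 1.569, -0.92]
force: [0.3, 0.1, 0.3]
finger_gap: 0.0452
```

jog_arm:
  targets:
    - [[0,0,0,0,0,0],[0,0,0,0,0,0]]

```text
clock: 11.0
tcp_pos: [0.6333, -0.0461, 0.1843]
ee_rot: [2.174, 1.569, 2.27]
force: [-0.1, 0.4, -0.5]
finger_gap: 0.0444
```

```bash
python3 p.py 2,.139; python3 - <<'E'
from bench import bot
import cv2,json
from h import *
i=bot.camera_info("wrist");im=bot.snapshot("wrist");cv2.imwrite("pics/w3.png",im)
import pickle;pickle.dump(i,open("w3.pkl","wb"))
for k in K: print(k,proj(i,(K[k][0],K[k][1],.161)))
E
```

```text
e7 [ 0.067 -0.033 -0.   ]
t 11.0 tcp [ 0.6333 -0.0461  0.1843] psi(z) 5.5 tilt 0.12 F [-0.1  0.4 -0.5] M [ 0.035  0.006 -0.018] gap 0.0444 q [-0.19  0.66  0.4   1.54 -0.29  1.    0.39]
2 [0.0453, -0.0014, 0.0011, 0.0004, -0.0012, -0.0017]
1 (np.float64(389.95902422189283), np.float64(13.582759601882401))
2 (np.float64(321.68230588123436), np.float64(299.59327385251385))
3 (np.float64(10.321099385146226), np.float64(240.035120146576))
4 (np.float64(-0.830434931427817), np.float64(-80.53298327724633))
```

View pics/w3.png

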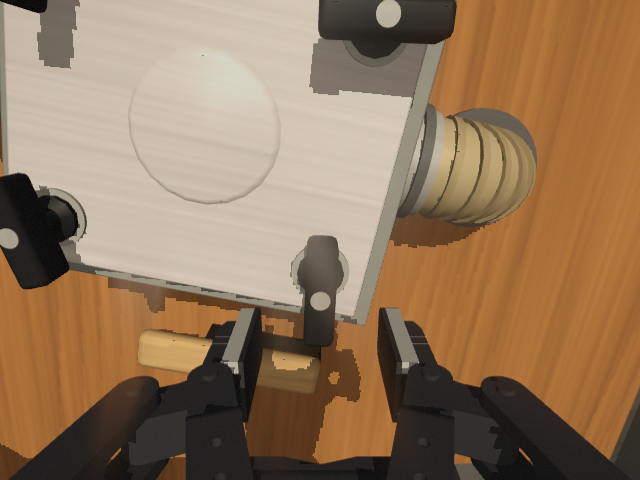

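jog_arm:
  targets:
    - [[0.025,0,0.0005,0,0,0],[0.0455,-0.0005,0.0005,0,0,0],[0.0455,-0.0005,0.0005,0,0,0]]

```text
clock: 11.42
tcp_pos: [0.6327, -0.046, 0.1378]
ee_rot: [2.729, 1.566, 2.826]
force: [0.2, -0.3, -0.1]
finger_gap: 0.0451
```

jog_arm:
  targets:
    - [[0,0,0,0,0,0],[0,0,0,0,0,0],[0,0,0,0,0,0]]
  claw: 0.0
  newtons: 40

```text
clock: 11.8
tcp_pos: [0.6339, -0.0481, 0.1407]
ee_rot: [2.286, 1.57, 2.38]
force: [-4.1, 0.2, 6.4]
finger_gap: 0.013
```

```bash
python3 p.py
```

```text
e7 [-0.124 -1.215  0.025]
t 11.8 tcp [ 0.6339 -0.0481  0.1407] psi(z) 5.4 tilt 0.05 F [-4.1  0.2  6.4] M [ 0.106  0.892 -0.   ] gap 0.013 q [-0.18  0.71  0.38  1.58 -0.31  0.91  0.41]
```

jog_arm:
  targets:
    - [[0.0003,0,0,0.16,0,0],[0.0006,0,0,0.32,0,0],[0.0009,0,0,0.48,0,0],[0.0012,0,0,0.64,0,0],[0.0015,0,0,0.785,0,0]]

```text
clock: 12.42
tcp_pos: [0.6328, -0.0478, 0.1392]
ee_rot: [-2.94, 1.567, 2.649]
force: [-6.4, 0.8, 7.8]
finger_gap: 0.013
```

jog_arm:
  targets:
    - [[0,0,0,0,0,0]]

```text
clock: 12.55
tcp_pos: [0.6328, -0.0478, 0.1392]
ee_rot: [-2.824, 1.567, 2.768]
force: [-5.5, 1.9, 8.7]
finger_gap: 0.0131
```

```bash
python3 p.py
```

```text
e7 [-0.412 -1.844 -0.072]
t 12.55 tcp [ 0.6328 -0.0478  0.1392] psi(z) -39.6 tilt 0.2 F [-5.5  1.9  8.7] M [ 0.269  1.329 -0.034] gap 0.0131 q [-0.3   0.75  0.6   1.59 -0.49  0.96 -0.22]
```

jog_arm:
  targets:
    - [[0,0,0,0,0,0],[0,0,0,0,0,0]]
  claw: 0.045

```text
clock: 12.8
tcp_pos: [0.6352, -0.0481, 0.138]
ee_rot: [0.531, 1.569, -0.159]
force: [-0.4, 0.5, 0.3]
finger_gap: 0.045
```

```bash
python3 p.py 3,.185,-45
```

```text
e7 [ 0.012 -0.001  0.   ]
t 12.8 tcp [ 0.6352 -0.0481  0.138 ] psi(z) -39.5 tilt 0.11 F [-0.4  0.5  0.3] M [ 0.031 -0.031 -0.024] gap 0.045 q [-0.29  0.76  0.6   1.59 -0.49  0.95 -0.22]
3 [-0.0473, -0.074, -0.115, -1.0212, 0.002, -0.0]
```

jog_arm:
  targets:
    - [[-0.047,0,0,0,0,0],[-0.047,-0.02,-0.03,-0.18,0,0],[-0.047,-0.04,-0.065,-0.36,0,0],[-0.047,-0.06,-0.1,-0.54,0,0],[-0.047,-0.074,-0.115,-0.72,0,0]]

```text
clock: 13.42
tcp_pos: [0.4971, -0.0313, 0.1849]
ee_rot: [1.616, 1.57, 1.652]
force: [-0.3, -0.1, -0.7]
finger_gap: 0.045
```

jog_arm:
  targets:
    - [[0,0,0,-0.18,0,0],[0,0,0,-0.3,0,0],[0,0,0,-0.3,0,0],[0,0,0,-0.3,0,0]]

```text
clock: 13.92
tcp_pos: [0.4989, -0.0322, 0.1848]
ee_rot: [-0.728, 1.57, -0.4]
force: [-0.7, 0.3, 1.2]
finger_gap: 0.0451
```

```bash
 python3 p.py 3,.138,-45; python3 - <<'E'
from bench import bot
import cv2,json
from h import *
i=bot.camera_info("wrist");im=bot.snapshot("wrist");cv2.imwrite("pics/w4.png",im)
for k in K: print(k,proj(i,(K[k][0],K[k][1],.161)))
E
```

```text
e7 [ 0.009 -0.003 -0.002]
t 13.93 tcp [ 0.4989 -0.0322  0.1848] psi(z) 18.8 tilt 0.03 F [-0.7  0.3  1.2] M [-0.02   0.067 -0.003] gap 0.0451 q [-0.24  0.46  0.37  1.92 -0.23  0.8   0.59]
3 [0.0468, 0.0, 0.0005, -0.0035, 0.0003, 0.0003]
1 (np.float64(739.6583813582342), np.float64(191.88709380019813))
2 (np.float64(568.5899066349531), np.float64(401.89791056876265))
3 (np.float64(320.3212526605544), np.float64(296.28212445380865))
4 (np.float64(455.351219595786), np.float64(35.45867603944686))
```

View pics/w4.png

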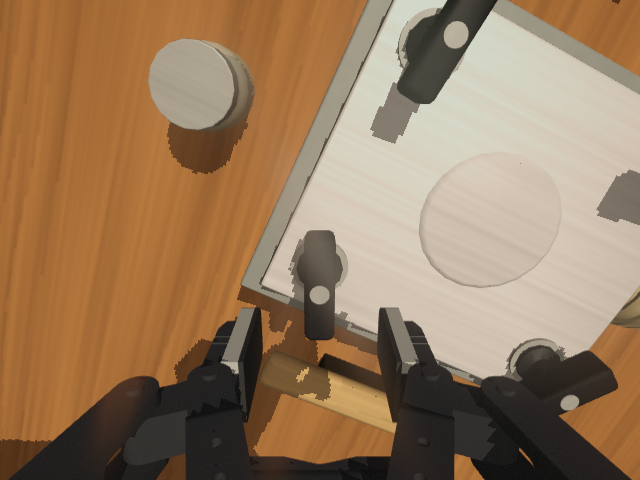

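jog_arm:
  targets:
    - [[0.025,0,0.0005,0,0,0],[0.048,0,0.0005,0,0,0],[0.048,0,0.0005,0,0,0]]

```text
clock: 14.35
tcp_pos: [0.498, -0.0317, 0.1354]
ee_rot: [2.865, 1.567, -3.089]
force: [-0.5, 0.5, -0.2]
finger_gap: 0.0447
```

jog_arm:
  targets:
    - [[0,0,0,0,0,0],[0,0,0,0,0,0],[0,0,0,0,0,0]]
  claw: 0.0
  newtons: 70

```text
clock: 14.72
tcp_pos: [0.499, -0.0324, 0.138]
ee_rot: [-0.549, 1.57, -0.22]
force: [-2.2, -0.4, 6.9]
finger_gap: 0.0129
```

```bash
python3 p.py
```

```text
e7 [-0.238 -0.714  0.026]
t 14.72 tcp [ 0.499  -0.0324  0.138 ] psi(z) 18.9 tilt 0.03 F [-2.2 -0.4  6.9] M [-0.143  0.569 -0.011] gap 0.0129 q [-0.21  0.53  0.34  1.97 -0.27  0.68  0.63]
```

jog_arm:
  targets:
    - [[0.0003,0,0,0.12,0,0],[0.0005,0,0,0.24,0,0],[0.0008,0,0,0.36,0,0],[0.001,0,0,0.48,0,0],[0.001,0,0,0.48,0,0]]

```text
clock: 15.35
tcp_pos: [0.4983, -0.0325, 0.137]
ee_rot: [-2.934, 1.57, -3.086]
force: [-4.0, -1.6, 8.0]
finger_gap: 0.0127
```

```bash
python3 p.py
```

```text
e7 [-0.395 -1.023 -0.004]
t 15.35 tcp [ 0.4983 -0.0325  0.137 ] psi(z) -8.7 tilt 0.04 F [-4.  -1.6  8. ] M [-0.146  0.899 -0.146] gap 0.0127 q [-0.3   0.55  0.48  1.97 -0.38  0.71  0.26]
```

jog_arm:
  targets:
    - [[0.0002,0,0,0.1,0,0],[0.0002,0,0,0.1,0,0]]

```text
clock: 15.6
tcp_pos: [0.4982, -0.0324, 0.1368]
ee_rot: [-3.124, 1.57, 2.908]
force: [-5.4, -0.4, 8.5]
finger_gap: 0.0125
```

```bash
python3 p.py
```

```text
e7 [-0.44  -1.096 -0.013]
t 15.6 tcp [ 0.4982 -0.0324  0.1368] psi(z) -14.4 tilt 0.06 F [-5.4 -0.4  8.5] M [-0.107  0.929 -0.089] gap 0.0125 q [-0.32  0.56  0.51  1.97 -0.41  0.71  0.19]
```

jog_arm:
  targets:
    - [[0.0002,0,0,0.1,0,0],[0.0002,0,0,0.1,0,0]]

```text
clock: 15.85
tcp_pos: [0.498, -0.0324, 0.1367]
ee_rot: [-3.113, 1.569, 2.819]
force: [-4.2, -0.4, 10.0]
finger_gap: 0.0125
```

```bash
python3 p.py
```

```text
e7 [-0.5   -1.187 -0.047]
t 15.85 tcp [ 0.498  -0.0324  0.1367] psi(z) -20.1 tilt 0.08 F [-4.2 -0.4 10. ] M [-0.126  0.998 -0.022] gap 0.0125 q [-0.34  0.56  0.54  1.98 -0.43  0.72  0.11]
```

jog_arm:
  targets:
    - [[0.0001,0,0,0.1,0,0],[0.0001,0,0,0.1,0,0]]

```text
clock: 16.1
tcp_pos: [0.4979, -0.0324, 0.1366]
ee_rot: [-2.998, 1.569, 2.835]
force: [-6.3, 0.2, 9.2]
finger_gap: 0.0126
```

```bash
python3 p.py
```

```text
e7 [-0.598 -1.242 -0.135]
t 16.1 tcp [ 0.4979 -0.0324  0.1366] psi(z) -25.8 tilt 0.09 F [-6.3  0.2  9.2] M [-0.076  1.037  0.069] gap 0.0126 q [-0.36  0.57  0.57  1.98 -0.45  0.72  0.04]
```

jog_arm:
  targets:
    - [[0.0001,0,0,0.1,0,0],[0.0001,0,0,0.1,0,0]]

```text
clock: 16.35
tcp_pos: [0.4978, -0.0323, 0.1365]
ee_rot: [-2.888, 1.569, 2.846]
force: [-5.4, -0.2, 8.8]
finger_gap: 0.0125
```

```bash
python3 p.py
```

```text
e7 [-0.7   -1.308 -0.224]
t 16.35 tcp [ 0.4978 -0.0323  0.1365] psi(z) -31.5 tilt 0.11 F [-5.4 -0.2  8.8] M [-0.066  1.096  0.104] gap 0.0125 q [-0.38  0.58  0.6   1.98 -0.48  0.73 -0.04]
```

jog_arm:
  targets:
    - [[0.0001,0,0,0.08,0,0],[0.0001,0,0,0.14,0,0],[0.0001,0,0,0.14,0,0]]

```text
clock: 16.73
tcp_pos: [0.4976, -0.0322, 0.1364]
ee_rot: [-2.66, 1.568, 2.935]
force: [-6.7, -1.4, 10.7]
finger_gap: 0.0123
```

```bash
python3 p.py
```

```text
e7 [-0.992 -1.378 -0.505]
t 16.73 tcp [ 0.4976 -0.0322  0.1364] psi(z) -39.4 tilt 0.14 F [-6.7 -1.4 10.7] M [-0.047  1.148  0.483] gap 0.0123 q [-0.4   0.59  0.64  1.98 -0.51  0.74 -0.14]
```

jog_arm:
  targets:
    - [[0,0,0,0,0,0],[0,0,0,0,0,0]]

```text
clock: 16.98
tcp_pos: [0.4976, -0.0322, 0.1364]
ee_rot: [-2.789, 1.568, 2.807]
force: [-6.1, -0.7, 10.4]
finger_gap: 0.0125
```

```bash
python3 p.py
```

```text
e7 [-0.976 -1.372 -0.464]
t 16.98 tcp [ 0.4976 -0.0322  0.1364] psi(z) -39.4 tilt 0.14 F [-6.1 -0.7 10.4] M [-0.043  1.191  0.343] gap 0.0125 q [-0.4   0.59  0.64  1.98 -0.51  0.74 -0.14]
```

jog_arm:
  targets:
    - [[0,0,0,0,0,0],[0,0,0,0,0,0]]
  claw: 0.045

```text
clock: 17.23
tcp_pos: [0.4998, -0.0317, 0.1353]
ee_rot: [0.71, 1.569, 0.02]
force: [-0.2, 0.4, -0.2]
finger_gap: 0.0449
```

```bash
python3 p.py 1,.185,-45
```

```text
e7 [ 0.012  0.002 -0.   ]
t 17.23 tcp [ 0.4998 -0.0317  0.1353] psi(z) -39.5 tilt 0.09 F [-0.2  0.4 -0.2] M [-0.008 -0.033  0.018] gap 0.0449 q [-0.4   0.59  0.64  1.98 -0.51  0.74 -0.14]
1 [-0.0494, 0.1716, 0.0503, -2.3129, 0.0018, 0.0009]
```

```bash
sed -i 's/^K=.*/K={1:(.6481,.0686,48),2:(.6332,-.0473,95.5),3:(.4985,-.0322,-26),4:(.5114,.0837,-56)}/' h.py
```

jog_arm:
  targets:
    - [[-0.049,0,0,0,0,0],[-0.049,0.04,0.012,-0.18,0,0],[-0.049,0.09,0.027,-0.36,0,0],[-0.049,0.14,0.04,-0.54,0,0],[-0.049,0.171,0.05,-0.72,0,0]]

```text
clock: 17.85
tcp_pos: [0.6484, 0.0713, 0.1835]
ee_rot: [0.96, 1.569, 0.999]
force: [-0.1, 0.2, -0.5]
finger_gap: 0.0454
```

jog_arm:
  targets:
    - [[0,0,0,-0.18,0,0],[0,0,0,-0.36,0,0],[0,0,0,-0.54,0,0],[0,0,0,-0.72,0,0],[0,0,0,-0.9,0,0]]

```text
clock: 18.48
tcp_pos: [0.6467, 0.0683, 0.1838]
ee_rot: [-0.759, 1.571, 0.176]
force: [-0.4, -1.0, -0.5]
finger_gap: 0.0449
```

jog_arm:
  targets:
    - [[0,0,0,-0.18,0,0],[0,0,0,-0.36,0,0],[0,0,0,-0.54,0,0],[0,0,0,-0.69,0,0],[0,0,0,-0.69,0,0]]

```text
clock: 19.1
tcp_pos: [0.6467, 0.068, 0.1838]
ee_rot: [0.02, 1.57, 1.638]
force: [0.4, 0.1, 0.9]
finger_gap: 0.0449
```

```bash
 python3 p.py 1,.137,-45; python3 - <<'E'
from bench import bot
import cv2,json
from h import *
i=bot.camera_info("wrist");im=bot.snapshot("wrist");cv2.imwrite("pics/w5.png",im)
for k in K: print(k,proj(i,(K[k][0],K[k][1],.161)))
E
```

```text
e7 [0.048 0.    0.206]
t 19.1 tcp [0.6467 0.068  0.1838] psi(z) 92.7 tilt 0.03 F [0.4 0.1 0.9] M [-0.002 -0.027 -0.025] gap 0.0449 q [-0.15  0.66  0.03  1.48 -0.02  1.    1.5 ]
1 [0.0468, -0.0014, 0.0005, -0.0054, 0.0004, -0.0]
1 (np.float64(321.0741574467014), np.float64(300.13701721663836))
2 (np.float64(54.847985241648075), np.float64(257.90734331649685))
3 (np.float64(35.00488517535672), np.float64(-124.25137045717412))
4 (np.float64(384.51033455899176), np.float64(-57.93671491650002))
```

View pics/w5.png

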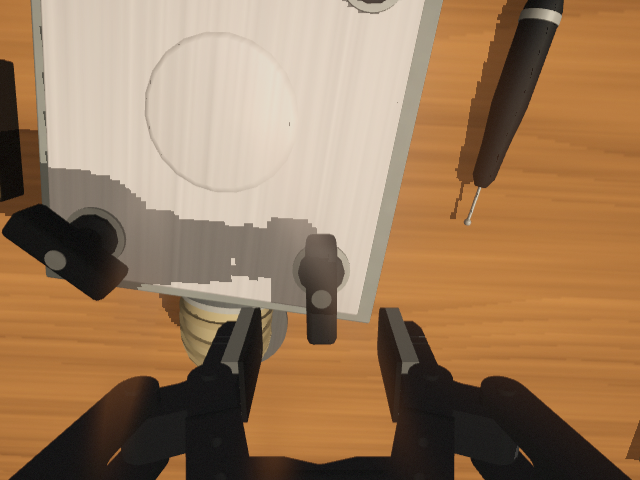

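Knob1 dot at (321,299), as predicted, bar aligned with the jaws. Descend and grip.

jog_arm:
  targets:
    - [[0.025,-0.001,0.0005,0,0,0],[0.047,-0.001,0.0005,0,0,0],[0.047,-0.001,0.0005,0,0,0]]

```text
clock: 19.52
tcp_pos: [0.6461, 0.0687, 0.1351]
ee_rot: [1.693, 1.566, -2.971]
force: [-0.6, 0.3, 0.4]
finger_gap: 0.0452
```

jog_arm:
  targets:
    - [[0,0,0,0,0,0],[0,0,0,0,0,0],[0,0,0,0,0,0]]
  claw: 0.0
  newtons: 70

```text
clock: 19.9
tcp_pos: [0.6485, 0.0688, 0.1386]
ee_rot: [-1.536, 1.568, 0.084]
force: [0.2, 0.0, 3.2]
finger_gap: 0.0125
```

```bash
python3 p.py
```

```text
e7 [-0.014 -0.063 -0.027]
t 19.9 tcp [0.6485 0.0688 0.1386] psi(z) 92.8 tilt 0.17 F [0.2 0.  3.2] M [0.022 0.049 0.022] gap 0.0125 q [-0.15  0.71  0.03  1.53 -0.02  0.9   1.5 ]
```

jog_arm:
  targets:
    - [[0.0003,0,0,0.12,0,0],[0.0005,0,0,0.24,0,0],[0.0008,0,0,0.36,0,0],[0.001,0,0,0.48,0,0],[0.001,0,0,0.48,0,0]]

```text
clock: 20.52
tcp_pos: [0.6483, 0.0681, 0.1376]
ee_rot: [-1.516, 1.568, -0.376]
force: [-1.3, -1.7, 5.4]
finger_gap: 0.0123
```

```bash
python3 p.py
```

```text
e7 [-0.213 -0.29  -0.045]
t 20.52 tcp [0.6483 0.0681 0.1376] psi(z) 65.3 tilt 0.15 F [-1.3 -1.7  5.4] M [-0.216  0.22  -0.062] gap 0.0123 q [-0.23  0.71  0.16  1.53 -0.13  0.91  1.11]
```

jog_arm:
  targets:
    - [[0.0002,0,0,0.1,0,0],[0.0002,0,0,0.1,0,0]]

```text
clock: 20.78
tcp_pos: [0.6483, 0.0679, 0.1375]
ee_rot: [-1.408, 1.568, -0.368]
force: [-0.6, -1.5, 6.6]
finger_gap: 0.0129
```

```bash
python3 p.py
```

```text
e7 [-0.226 -0.334  0.012]
t 20.77 tcp [0.6483 0.0679 0.1375] psi(z) 59.6 tilt 0.14 F [-0.6 -1.5  6.6] M [-0.249  0.264 -0.132] gap 0.0129 q [-0.25  0.72  0.19  1.53 -0.16  0.91  1.03]
```

jog_arm:
  targets:
    - [[0.0002,0,0,0.1,0,0],[0.0002,0,0,0.1,0,0]]

```text
clock: 21.02
tcp_pos: [0.6482, 0.0678, 0.1373]
ee_rot: [-1.372, 1.569, -0.432]
force: [-0.6, -1.5, 6.0]
finger_gap: 0.0125
```

```bash
python3 p.py
```

```text
e7 [-0.259 -0.384  0.018]
t 21.02 tcp [0.6482 0.0678 0.1373] psi(z) 53.9 tilt 0.13 F [-0.6 -1.5  6. ] M [-0.341  0.24  -0.134] gap 0.0125 q [-0.26  0.72  0.22  1.53 -0.18  0.91  0.95]
```

jog_arm:
  targets:
    - [[0.0002,0,0,0.1,0,0],[0.0002,0,0,0.1,0,0]]

```text
clock: 21.28
tcp_pos: [0.6481, 0.0676, 0.1371]
ee_rot: [-1.387, 1.569, -0.547]
force: [-0.9, -1.0, 6.2]
finger_gap: 0.0126
```

```bash
python3 p.py
```

```text
e7 [-0.29  -0.44   0.029]
t 21.27 tcp [0.6481 0.0676 0.1371] psi(z) 48.1 tilt 0.12 F [-0.9 -1.   6.2] M [-0.29   0.368 -0.125] gap 0.0126 q [-0.28  0.72  0.24  1.53 -0.2   0.91  0.87]
```

jog_arm:
  targets:
    - [[0.0002,0,0,0.08,0,0]]

```text
clock: 21.4
tcp_pos: [0.648, 0.0675, 0.1369]
ee_rot: [-1.304, 1.569, -0.544]
force: [-1.7, -1.4, 6.2]
finger_gap: 0.0126
```

```bash
python3 p.py
```

```text
e7 [-0.401 -0.546  0.249]
t 21.4 tcp [0.648  0.0675 0.1369] psi(z) 43.5 tilt 0.11 F [-1.7 -1.4  6.2] M [-0.416  0.472  0.157] gap 0.0126 q [-0.29  0.72  0.27  1.53 -0.22  0.91  0.81]
```

jog_arm:
  targets:
    - [[0.0002,0,0,0.08,0,0]]

```text
clock: 21.52
tcp_pos: [0.6479, 0.0675, 0.1368]
ee_rot: [-1.41, 1.569, -0.73]
force: [-1.4, -2.2, 7.4]
finger_gap: 0.0127
```

```bash
python3 p.py
```

```text
e7 [-0.492 -0.651  0.111]
t 21.52 tcp [0.6479 0.0675 0.1368] psi(z) 38.9 tilt 0.11 F [-1.4 -2.2  7.4] M [-0.379  0.479  0.199] gap 0.0127 q [-0.3   0.72  0.29  1.54 -0.24  0.92  0.74]
```

jog_arm:
  targets:
    - [[0.0002,0,0,0.08,0,0]]

```text
clock: 21.65
tcp_pos: [0.6478, 0.0674, 0.1367]
ee_rot: [-1.5, 1.569, -0.9]
force: [-1.1, -1.9, 7.8]
finger_gap: 0.0131
```

```bash
python3 p.py
```

```text
e7 [-0.616 -0.75  -0.013]
t 21.65 tcp [0.6478 0.0674 0.1367] psi(z) 34.4 tilt 0.11 F [-1.1 -1.9  7.8] M [-0.378  0.564  0.383] gap 0.0131 q [-0.31  0.73  0.31  1.54 -0.26  0.92  0.68]
```

jog_arm:
  targets:
    - [[0.0001,0,0,0.05,0,0]]

```text
clock: 21.78
tcp_pos: [0.6477, 0.0674, 0.1367]
ee_rot: [-1.589, 1.569, -1.038]
force: [-2.1, -3.0, 8.2]
finger_gap: 0.0128
```

```bash
python3 p.py
```

```text
e7 [-0.737 -0.778 -0.256]
t 21.77 tcp [0.6477 0.0674 0.1367] psi(z) 31.6 tilt 0.12 F [-2.1 -3.   8.2] M [-0.421  0.638  0.401] gap 0.0128 q [-0.32  0.73  0.33  1.54 -0.27  0.92  0.64]
```

jog_arm:
  targets:
    - [[0.0,0,0,0.0,0,0]]

```text
clock: 21.9
tcp_pos: [0.6477, 0.0674, 0.1367]
ee_rot: [-1.575, 1.569, -1.023]
force: [-3.2, -1.9, 8.4]
finger_gap: 0.0128
```

```bash
python3 p.py
```

```text
e7 [-0.667 -0.738 -0.299]
t 21.9 tcp [0.6477 0.0674 0.1367] psi(z) 31.7 tilt 0.12 F [-3.2 -1.9  8.4] M [-0.458  0.587  0.287] gap 0.0128 q [-0.32  0.73  0.33  1.54 -0.27  0.92  0.64]
```

jog_arm:
  targets:
    - [[0,0,0,0,0,0],[0,0,0,0,0,0]]
  claw: 0.045

```text
clock: 22.15
tcp_pos: [0.6473, 0.0693, 0.1344]
ee_rot: [1.677, 1.57, 2.228]
force: [-0.1, -0.6, -0.2]
finger_gap: 0.0449
```

```bash
python3 p.py 4,.185,-45
```

```text
e7 [ 0.018 -0.001  0.004]
t 22.15 tcp [0.6473 0.0693 0.1344] psi(z) 31.6 tilt 0.06 F [-0.1 -0.6 -0.2] M [-0.045  0.013  0.009] gap 0.0449 q [-0.32  0.73  0.32  1.54 -0.27  0.92  0.64]
4 [-0.0506, 0.0834, -0.1083, 0.743, -0.0005, -0.0009]
```

jog_arm:
  targets:
    - [[-0.05,0,0,0,0,0],[-0.05,0.02,-0.03,0.18,0,0],[-0.05,0.05,-0.06,0.36,0,0],[-0.05,0.07,-0.09,0.54,0,0],[-0.05,0.083,-0.108,0.72,0,0]]

```text
clock: 22.78
tcp_pos: [0.51, 0.0837, 0.1845]
ee_rot: [2.792, 1.569, 2.618]
force: [0.6, -0.1, 0.7]
finger_gap: 0.0448
```

jog_arm:
  targets:
    - [[0,0,0,0.023,0,0],[0,0,0,0.023,0,0],[0,0,0,0.023,0,0]]

```text
clock: 23.15
tcp_pos: [0.5133, 0.0829, 0.1848]
ee_rot: [-0.064, 1.57, -0.256]
force: [0.3, 0.2, -0.1]
finger_gap: 0.045
```

```bash
 python3 p.py 4,.137,-45; python3 - <<'E'
from bench import bot
import cv2,json
from h import *
i=bot.camera_info("wrist");im=bot.snapshot("wrist");cv2.imwrite("pics/w6.png",im)
for k in K: print(k,proj(i,(K[k][0],K[k][1],.161)))
E
```

```text
e7 [0.005 0.003 0.007]
t 23.15 tcp [0.5133 0.0829 0.1848] psi(z) -11.0 tilt 0.07 F [ 0.3  0.2 -0.1] M [-0.036  0.012  0.013] gap 0.045 q [-0.58  0.52  0.57  1.87 -0.37  0.85 -0.02]
4 [0.0478, 0.0004, -0.002, 0.0002, 0.0012, 0.0001]
1 (np.float64(625.695674830049), np.float64(272.2721687236095))
2 (np.float64(587.1384318174621), np.float64(474.4634902264181))
3 (np.float64(332.9659088898937), np.float64(490.3466562156767))
4 (np.float64(314.6544212342676), np.float64(295.6785721601433))
```

View pics/w6.png

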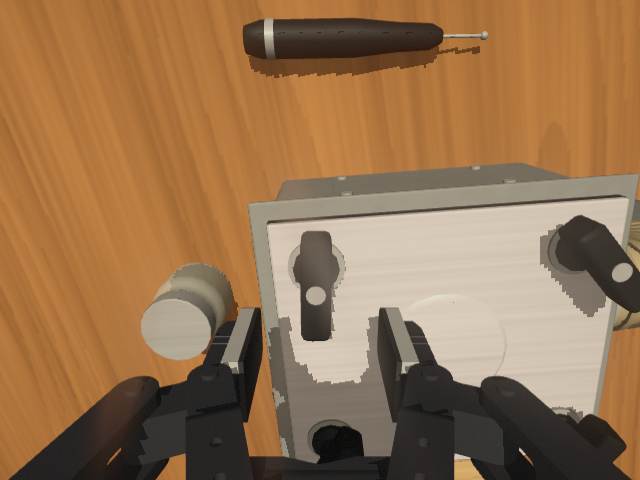

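jog_arm:
  targets:
    - [[0.025,0,-0.0012,0,0,0],[0.048,0,-0.0012,0,0,0],[0.048,0,-0.0012,0,0,0]]

```text
clock: 23.58
tcp_pos: [0.5101, 0.083, 0.1354]
ee_rot: [-2.727, 1.567, -2.92]
force: [0.5, -0.5, 0.9]
finger_gap: 0.0451
```

jog_arm:
  targets:
    - [[0,0,0,0,0,0],[0,0,0,0,0,0],[0,0,0,0,0,0]]
  claw: 0.0
  newtons: 70

```text
clock: 23.95
tcp_pos: [0.5116, 0.0832, 0.1379]
ee_rot: [0.461, 1.569, 0.268]
force: [-1.1, -0.1, 4.6]
finger_gap: 0.0126
```

jog_arm:
  targets:
    - [[0.0003,0,0,0.12,0,0],[0.0005,0,0,0.24,0,0],[0.0008,0,0,0.36,0,0],[0.001,0,0,0.48,0,0]]

```text
clock: 24.45
tcp_pos: [0.5111, 0.0834, 0.137]
ee_rot: [1.498, 1.569, 0.821]
force: [-2.5, -0.4, 6.3]
finger_gap: 0.0125
```

```bash
python3 p.py
```

```text
e7 [-0.043 -0.661  0.433]
t 24.45 tcp [0.5111 0.0834 0.137 ] psi(z) -38.7 tilt 0.07 F [-2.5 -0.4  6.3] M [-0.022  0.492  0.076] gap 0.0125 q [-0.63  0.62  0.67  1.93 -0.54  0.78 -0.34]
```

jog_arm:
  targets:
    - [[0.0001,0,0,0.06,0,0]]

```text
clock: 24.58
tcp_pos: [0.5111, 0.0834, 0.1369]
ee_rot: [1.516, 1.57, 0.782]
force: [-1.6, 0.9, 7.5]
finger_gap: 0.0123
```

```bash
python3 p.py
```

```text
e7 [-0.12  -0.663  0.144]
t 24.57 tcp [0.5111 0.0834 0.1369] psi(z) -42.1 tilt 0.06 F [-1.6  0.9  7.5] M [0.039 0.526 0.025] gap 0.0123 q [-0.64  0.62  0.68  1.93 -0.55  0.78 -0.38]
```

jog_arm:
  targets:
    - [[0.0001,0,0,0.06,0,0]]

```text
clock: 24.7
tcp_pos: [0.511, 0.0834, 0.1368]
ee_rot: [1.69, 1.57, 0.895]
force: [-2.0, 1.0, 6.9]
finger_gap: 0.0124
```

```bash
python3 p.py
```

```text
e7 [-0.105 -0.679  0.198]
t 24.7 tcp [0.511  0.0834 0.1368] psi(z) -45.5 tilt 0.07 F [-2.   1.   6.9] M [0.02  0.485 0.036] gap 0.0124 q [-0.65  0.63  0.7   1.93 -0.56  0.79 -0.43]
```

jog_arm:
  targets:
    - [[0.0001,0,0,0.06,0,0]]

```text
clock: 24.82
tcp_pos: [0.5109, 0.0835, 0.1366]
ee_rot: [2.009, 1.57, 1.155]
force: [-3.0, 0.5, 6.8]
finger_gap: 0.0126
```

```bash
python3 p.py
```

```text
e7 [-0.102 -0.702  0.199]
t 24.82 tcp [0.5109 0.0835 0.1366] psi(z) -48.9 tilt 0.07 F [-3.   0.5  6.8] M [0.057 0.472 0.025] gap 0.0126 q [-0.66  0.63  0.72  1.93 -0.58  0.79 -0.47]
```

jog_arm:
  targets:
    - [[0.0001,0,0,0.06,0,0]]

```text
clock: 24.95
tcp_pos: [0.5109, 0.0835, 0.1366]
ee_rot: [2.08, 1.569, 1.165]
force: [-3.1, 0.5, 6.6]
finger_gap: 0.0127
```

```bash
python3 p.py
```

```text
e7 [-0.1   -0.724  0.199]
t 24.95 tcp [0.5109 0.0835 0.1366] psi(z) -52.4 tilt 0.08 F [-3.1  0.5  6.6] M [0.028 0.534 0.005] gap 0.0127 q [-0.67  0.64  0.74  1.93 -0.59  0.8  -0.52]
```

jog_arm:
  targets:
    - [[0.0001,0,0,0.06,0,0]]

```text
clock: 25.08
tcp_pos: [0.5109, 0.0836, 0.1365]
ee_rot: [2.312, 1.569, 1.338]
force: [-3.6, -0.4, 7.1]
finger_gap: 0.0124
```

```bash
python3 p.py
```

```text
e7 [-0.155 -0.79   0.143]
t 25.07 tcp [0.5109 0.0836 0.1365] psi(z) -55.8 tilt 0.08 F [-3.6 -0.4  7.1] M [0.04  0.57  0.106] gap 0.0124 q [-0.68  0.64  0.75  1.93 -0.6   0.81 -0.57]
```

jog_arm:
  targets:
    - [[0.0001,0,0,0.06,0,0]]

```text
clock: 25.2
tcp_pos: [0.5108, 0.0837, 0.1364]
ee_rot: [2.467, 1.569, 1.434]
force: [-3.2, 0.1, 7.6]
finger_gap: 0.0125
```

```bash
python3 p.py
```

```text
e7 [-0.258 -0.846  0.028]
t 25.2 tcp [0.5108 0.0837 0.1364] psi(z) -59.2 tilt 0.08 F [-3.2  0.1  7.6] M [0.059 0.561 0.174] gap 0.0125 q [-0.69  0.65  0.77  1.93 -0.62  0.81 -0.61]
```

jog_arm:
  targets:
    - [[0.0001,0,0,0.06,0,0]]

```text
clock: 25.32
tcp_pos: [0.5108, 0.0837, 0.1364]
ee_rot: [2.606, 1.569, 1.514]
force: [-3.3, 0.4, 8.6]
finger_gap: 0.0124
```

```bash
python3 p.py
```

```text
e7 [-0.37  -0.903 -0.104]
t 25.32 tcp [0.5108 0.0837 0.1364] psi(z) -62.6 tilt 0.08 F [-3.3  0.4  8.6] M [0.091 0.648 0.338] gap 0.0124 q [-0.7   0.65  0.79  1.93 -0.63  0.82 -0.66]
```

jog_arm:
  targets:
    - [[0.0001,0,0,0.06,0,0]]

```text
clock: 25.45
tcp_pos: [0.5108, 0.0838, 0.1364]
ee_rot: [2.769, 1.569, 1.618]
force: [-4.3, 0.1, 9.2]
finger_gap: 0.0128
```

```bash
python3 p.py
```

```text
e7 [-0.478 -0.958 -0.231]
t 25.45 tcp [0.5108 0.0838 0.1364] psi(z) -66.0 tilt 0.08 F [-4.3  0.1  9.2] M [0.092 0.697 0.47 ] gap 0.0128 q [-0.71  0.66  0.8   1.93 -0.64  0.83 -0.7 ]
```

jog_arm:
  targets:
    - [[0,0,0,0,0,0]]

```text
clock: 25.58
tcp_pos: [0.5108, 0.0837, 0.1364]
ee_rot: [2.742, 1.57, 1.591]
force: [-4.0, 0.9, 9.8]
finger_gap: 0.0127
```

```bash
python3 p.py
```

```text
e7 [-0.41  -0.912 -0.322]
t 25.57 tcp [0.5108 0.0837 0.1364] psi(z) -65.9 tilt 0.07 F [-4.   0.9  9.8] M [0.075 0.615 0.224] gap 0.0127 q [-0.71  0.66  0.8   1.93 -0.64  0.83 -0.7 ]
```

jog_arm:
  targets:
    - [[0,0,0,0,0,0]]

```text
clock: 25.7
tcp_pos: [0.5108, 0.0838, 0.1364]
ee_rot: [2.687, 1.569, 1.537]
force: [-3.9, 1.3, 8.6]
finger_gap: 0.0125
```

```bash
python3 p.py
```

```text
e7 [-0.397 -0.901 -0.279]
t 25.7 tcp [0.5108 0.0838 0.1364] psi(z) -65.9 tilt 0.08 F [-3.9  1.3  8.6] M [0.054 0.667 0.271] gap 0.0125 q [-0.71  0.66  0.8   1.93 -0.64  0.83 -0.7 ]
```

jog_arm:
  targets:
    - [[0,0,0,0,0,0],[0,0,0,0,0,0]]
  claw: 0.045

```text
clock: 25.95
tcp_pos: [0.5111, 0.0834, 0.135]
ee_rot: [1.115, 1.57, -0.038]
force: [-0.3, 0.0, 0.8]
finger_gap: 0.045
```

```bash
python3 p.py 2,.185,-45
```

```text
e7 [ 0.008  0.001 -0.   ]
t 25.95 tcp [0.5111 0.0834 0.135 ] psi(z) -66.1 tilt 0.03 F [-0.3  0.   0.8] M [-0.03   0.009 -0.097] gap 0.045 q [-0.71  0.66  0.8   1.93 -0.65  0.82 -0.7 ]
2 [-0.05, 0.0586, 0.169, -0.4635, 0.0003, -0.0004]
```

jog_arm:
  targets:
    - [[-0.05,0,0,0,0,0],[-0.05,0.015,0.045,-0.12,0,0],[-0.05,0.035,0.1,-0.25,0,0],[-0.05,0.05,0.145,-0.38,0,0],[-0.05,0.0585,0.169,-0.463,0,0]]

```text
clock: 26.58
tcp_pos: [0.6341, -0.0509, 0.1848]
ee_rot: [-0.523, 1.569, -1.213]
force: [0.3, -0.6, -0.7]
finger_gap: 0.045
```

jog_arm:
  targets:
    - [[0,0,0,0,0,0],[0,0,0,0,0,0],[0,0,0,0,0,0]]

```text
clock: 26.95
tcp_pos: [0.6324, -0.0456, 0.1848]
ee_rot: [2.917, 1.569, 2.229]
force: [0.4, 0.1, 0.5]
finger_gap: 0.045
```

```bash
 python3 p.py 2,.137,-45; python3 - <<'E'
from bench import bot
import cv2,json
from h import *
i=bot.camera_info("wrist");im=bot.snapshot("wrist");cv2.imwrite("pics/w7.png",im)
for k in K: print(k,proj(i,(K[k][0],K[k][1],.161)))
E
```

```text
e7 [ 0.022 -0.004 -0.004]
t 26.95 tcp [ 0.6324 -0.0456  0.1848] psi(z) -39.4 tilt 0.08 F [0.4 0.1 0.5] M [0.027 0.024 0.018] gap 0.045 q [-0.34  0.72  0.68  1.55 -0.49  1.06 -0.22]
2 [0.0478, -0.0008, 0.0018, 0.001, -0.0014, -0.0003]
1 (np.float64(156.77146221896746), np.float64(58.65140332188196))
2 (np.float64(322.9275971707843), np.float64(298.4740195522972))
3 (np.float64(98.71079088066278), np.float64(429.8481357436126))
4 (np.float64(-87.98113668423872), np.float64(248.66331330637325))
```

View pics/w7.png

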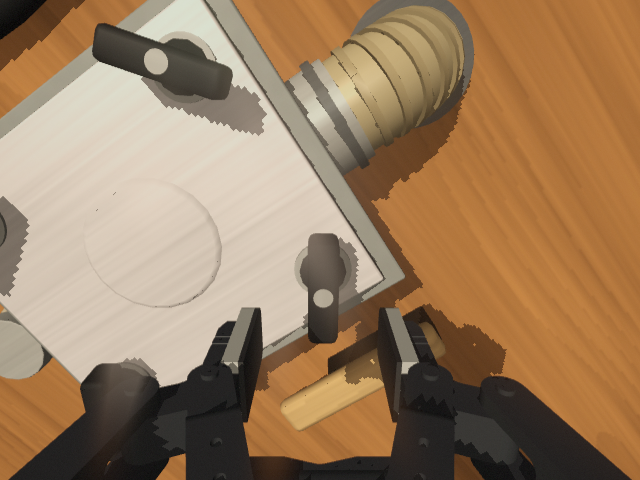

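jog_arm:
  targets:
    - [[0.025,-0.0008,0.0015,0,0,0],[0.048,-0.0008,0.0015,0,0,0],[0.048,-0.0008,0.0015,0,0,0]]

```text
clock: 27.38
tcp_pos: [0.6321, -0.0474, 0.1353]
ee_rot: [-2.705, 1.566, 2.89]
force: [0.3, -0.8, -0.1]
finger_gap: 0.0448
```

jog_arm:
  targets:
    - [[0,0,0,0,0,0],[0,0,0,0,0,0],[0,0,0,0,0,0]]
  claw: 0.0
  newtons: 70

```text
clock: 27.75
tcp_pos: [0.6327, -0.0477, 0.1386]
ee_rot: [2.703, 1.568, 2.014]
force: [-4.2, 2.7, 5.5]
finger_gap: 0.0124
```

jog_arm:
  targets:
    - [[0.0003,0,0,0.12,0,0],[0.0005,0,0,0.24,0,0],[0.0008,0,0,0.36,0,0],[0.001,0,0,0.42,0,0],[0.001,0,0,0.48,0,0]]

```text
clock: 28.38
tcp_pos: [0.6324, -0.0472, 0.1377]
ee_rot: [-3.003, 1.566, 2.11]
force: [-4.0, 2.5, 6.4]
finger_gap: 0.0127
```

```bash
python3 p.py
```

```text
e7 [-0.025 -1.691  0.21 ]
t 28.38 tcp [ 0.6324 -0.0472  0.1377] psi(z) -67.1 tilt 0.26 F [-4.   2.5  6.4] M [0.583 1.066 0.071] gap 0.0127 q [-0.38  0.81  0.77  1.59 -0.64  1.01 -0.58]
```

jog_arm:
  targets:
    - [[0.0001,0,0,0.06,0,0]]

```text
clock: 28.5
tcp_pos: [0.6323, -0.0471, 0.1376]
ee_rot: [-2.955, 1.566, 2.098]
force: [-4.4, 2.7, 6.0]
finger_gap: 0.0126
```

```bash
python3 p.py
```

```text
e7 [-0.03  -1.752  0.211]
t 28.5 tcp [ 0.6323 -0.0471  0.1376] psi(z) -70.5 tilt 0.28 F [-4.4  2.7  6. ] M [ 0.65   1.082 -0.015] gap 0.0126 q [-0.39  0.81  0.79  1.59 -0.65  1.02 -0.63]
```

jog_arm:
  targets:
    - [[0.0001,0,0,0.06,0,0]]

```text
clock: 28.62
tcp_pos: [0.6323, -0.0471, 0.1374]
ee_rot: [-2.897, 1.566, 2.096]
force: [-4.6, 4.1, 6.1]
finger_gap: 0.0123
```

```bash
python3 p.py
```

```text
e7 [-0.035 -1.785  0.212]
t 28.62 tcp [ 0.6323 -0.0471  0.1374] psi(z) -73.9 tilt 0.29 F [-4.6  4.1  6.1] M [0.65  1.081 0.094] gap 0.0123 q [-0.39  0.82  0.8   1.59 -0.66  1.03 -0.68]
```

jog_arm:
  targets:
    - [[0.0001,0,0,0.06,0,0]]

```text
clock: 28.75
tcp_pos: [0.6323, -0.047, 0.1373]
ee_rot: [-2.845, 1.566, 2.087]
force: [-4.9, 3.0, 6.1]
finger_gap: 0.0123
```

```bash
python3 p.py
```

```text
e7 [-0.039 -1.817  0.213]
t 28.75 tcp [ 0.6323 -0.047   0.1373] psi(z) -77.4 tilt 0.3 F [-4.9  3.   6.1] M [0.66  1.12  0.091] gap 0.0123 q [-0.4   0.82  0.82  1.59 -0.68  1.03 -0.73]
```

jog_arm:
  targets:
    - [[0.0001,0,0,0.06,0,0]]

```text
clock: 28.88
tcp_pos: [0.6323, -0.0469, 0.1372]
ee_rot: [-2.779, 1.565, 2.094]
force: [-5.7, 3.3, 6.5]
finger_gap: 0.0126
```

```bash
python3 p.py
```

```text
e7 [-0.042 -1.848  0.214]
t 28.88 tcp [ 0.6323 -0.0469  0.1372] psi(z) -80.8 tilt 0.31 F [-5.7  3.3  6.5] M [ 0.69   1.128 -0.002] gap 0.0126 q [-0.41  0.83  0.83  1.59 -0.69  1.04 -0.78]
```

jog_arm:
  targets:
    - [[0.0001,0,0,0.06,0,0]]

```text
clock: 29.0
tcp_pos: [0.6322, -0.0468, 0.1371]
ee_rot: [-2.724, 1.565, 2.089]
force: [-5.5, 4.1, 6.4]
finger_gap: 0.0122
```

```bash
python3 p.py
```

```text
e7 [-0.044 -1.876  0.215]
t 29.0 tcp [ 0.6322 -0.0468  0.1371] psi(z) -84.2 tilt 0.32 F [-5.5  4.1  6.4] M [0.741 1.125 0.041] gap 0.0122 q [-0.41  0.83  0.85  1.6  -0.7   1.05 -0.83]
```

jog_arm:
  targets:
    - [[0.0001,0,0,0.06,0,0]]

```text
clock: 29.12
tcp_pos: [0.6322, -0.0467, 0.137]
ee_rot: [-2.683, 1.565, 2.07]
force: [-6.0, 3.9, 6.7]
finger_gap: 0.0127
```

```bash
python3 p.py
```

```text
e7 [-0.044 -1.903  0.216]
t 29.12 tcp [ 0.6322 -0.0467  0.137 ] psi(z) -87.7 tilt 0.33 F [-6.   3.9  6.7] M [0.731 1.081 0.046] gap 0.0127 q [-0.42  0.84  0.86  1.6  -0.71  1.05 -0.88]
```

jog_arm:
  targets:
    - [[0.0001,0,0,0.06,0,0]]

```text
clock: 29.25
tcp_pos: [0.6322, -0.0467, 0.1369]
ee_rot: [-2.619, 1.565, 2.074]
force: [-5.2, 5.0, 6.9]
finger_gap: 0.0128
```

```bash
python3 p.py
```

```text
e7 [-0.041 -1.934  0.212]
t 29.25 tcp [ 0.6322 -0.0467  0.1369] psi(z) -91.1 tilt 0.34 F [-5.2  5.   6.9] M [0.758 1.127 0.073] gap 0.0128 q [-0.43  0.84  0.88  1.6  -0.73  1.06 -0.93]
```

jog_arm:
  targets:
    - [[0.0001,0,0,0.06,0,0]]

```text
clock: 29.38
tcp_pos: [0.6322, -0.0466, 0.1368]
ee_rot: [-2.558, 1.565, 2.075]
force: [-4.7, 4.8, 7.0]
finger_gap: 0.0126
```

```bash
python3 p.py
```

```text
e7 [-0.095 -1.987  0.158]
t 29.38 tcp [ 0.6322 -0.0466  0.1368] psi(z) -94.5 tilt 0.35 F [-4.7  4.8  7. ] M [0.757 1.176 0.127] gap 0.0126 q [-0.43  0.85  0.89  1.6  -0.74  1.07 -0.98]
```

jog_arm:
  targets:
    - [[0.0001,0,0,0.06,0,0]]

```text
clock: 29.5
tcp_pos: [0.6322, -0.0464, 0.1368]
ee_rot: [-2.504, 1.565, 2.07]
force: [-6.9, 4.6, 6.9]
finger_gap: 0.0128
```

```bash
python3 p.py
```

```text
e7 [-0.159 -2.032  0.081]
t 29.5 tcp [ 0.6322 -0.0464  0.1368] psi(z) -97.9 tilt 0.35 F [-6.9  4.6  6.9] M [0.779 1.159 0.198] gap 0.0128 q [-0.44  0.86  0.91  1.6  -0.75  1.08 -1.03]
```

jog_arm:
  targets:
    - [[0.0001,0,0,0.06,0,0]]

```text
clock: 29.62
tcp_pos: [0.6322, -0.0464, 0.1367]
ee_rot: [-2.427, 1.565, 2.087]
force: [-5.9, 4.5, 8.3]
finger_gap: 0.0128
```

```bash
python3 p.py
```

```text
e7 [-0.233 -2.077 -0.023]
t 29.62 tcp [ 0.6322 -0.0464  0.1367] psi(z) -101.3 tilt 0.36 F [-5.9  4.5  8.3] M [0.755 1.171 0.274] gap 0.0128 q [-0.44  0.86  0.92  1.6  -0.76  1.08 -1.08]
```

jog_arm:
  targets:
    - [[0.0001,0,0,0.06,0,0]]

```text
clock: 29.75
tcp_pos: [0.6322, -0.0463, 0.1367]
ee_rot: [-2.364, 1.565, 2.091]
force: [-5.8, 5.1, 7.6]
finger_gap: 0.0127
```

```bash
python3 p.py
```

```text
e7 [-0.313 -2.121 -0.145]
t 29.75 tcp [ 0.6322 -0.0463  0.1367] psi(z) -104.7 tilt 0.36 F [-5.8  5.1  7.6] M [0.791 1.258 0.409] gap 0.0127 q [-0.45  0.87  0.94  1.6  -0.77  1.09 -1.13]
```

jog_arm:
  targets:
    - [[0.0001,0,0,0.06,0,0]]

```text
clock: 29.88
tcp_pos: [0.6322, -0.0463, 0.1366]
ee_rot: [-2.289, 1.564, 2.107]
force: [-5.6, 4.6, 8.3]
finger_gap: 0.0128
```

```bash
python3 p.py
```

```text
e7 [-0.394 -2.164 -0.276]
t 29.88 tcp [ 0.6322 -0.0463  0.1366] psi(z) -108.1 tilt 0.36 F [-5.6  4.6  8.3] M [0.9   1.273 0.558] gap 0.0128 q [-0.45  0.87  0.95  1.6  -0.78  1.1  -1.18]
```

jog_arm:
  targets:
    - [[0,0,0,0,0,0]]

```text
clock: 30.0
tcp_pos: [0.6323, -0.0462, 0.1366]
ee_rot: [-2.281, 1.565, 2.116]
force: [-6.6, 5.1, 8.3]
finger_gap: 0.0124
```

```bash
python3 p.py
```

```text
e7 [-0.349 -2.122 -0.389]
t 30.0 tcp [ 0.6323 -0.0462  0.1366] psi(z) -108.1 tilt 0.35 F [-6.6  5.1  8.3] M [0.843 1.224 0.368] gap 0.0124 q [-0.45  0.87  0.95  1.6  -0.78  1.1  -1.18]
```

jog_arm:
  targets:
    - [[0,0,0,0,0,0]]

```text
clock: 30.12
tcp_pos: [0.6322, -0.0462, 0.1366]
ee_rot: [-2.303, 1.564, 2.095]
force: [-6.9, 4.8, 8.2]
finger_gap: 0.0125
```

```bash
python3 p.py
```

```text
e7 [-0.342 -2.109 -0.34 ]
t 30.12 tcp [ 0.6322 -0.0462  0.1366] psi(z) -108.1 tilt 0.36 F [-6.9  4.8  8.2] M [0.892 1.282 0.348] gap 0.0125 q [-0.45  0.87  0.95  1.6  -0.78  1.1  -1.18]
```

jog_arm:
  targets:
    - [[0,0,0,0,0,0]]

```text
clock: 30.25
tcp_pos: [0.6323, -0.0462, 0.1366]
ee_rot: [-2.319, 1.564, 2.078]
force: [-6.3, 4.6, 8.7]
finger_gap: 0.0125
```

```bash
python3 p.py
```

```text
e7 [-0.343 -2.106 -0.341]
t 30.25 tcp [ 0.6323 -0.0462  0.1366] psi(z) -108.1 tilt 0.36 F [-6.3  4.6  8.7] M [0.846 1.277 0.407] gap 0.0125 q [-0.45  0.87  0.95  1.6  -0.78  1.1  -1.18]
```

jog_arm:
  targets:
    - [[0,0,0,0,0,0],[0,0,0,0,0,0]]
  claw: 0.045

```text
clock: 30.5
tcp_pos: [0.6342, -0.0494, 0.1355]
ee_rot: [1.498, 1.569, -0.392]
force: [0.4, -0.5, 1.0]
finger_gap: 0.0451
```

```bash
python3 p.py 1,.185,-106.4
```

```text
e7 [ 0.001  0.01  -0.   ]
t 30.5 tcp [ 0.6342 -0.0494  0.1355] psi(z) -108.3 tilt 0.11 F [ 0.4 -0.5  1. ] M [-0.015 -0.027  0.02 ] gap 0.0451 q [-0.45  0.88  0.95  1.6  -0.79  1.09 -1.18]
1 [-0.0496, -0.0237, -0.1164, -2.4415, 0.0024, -0.0007]
```

jog_arm:
  targets:
    - [[-0.05,0,0,0,0,0],[-0.05,-0.006,-0.03,-0.18,0,0],[-0.05,-0.012,-0.06,-0.36,0,0],[-0.05,-0.018,-0.09,-0.54,0,0],[-0.05,-0.0235,-0.116,-0.72,0,0]]

```text
clock: 31.12
tcp_pos: [0.6482, 0.0695, 0.1849]
ee_rot: [0.879, 1.57, -0.284]
force: [-0.7, -0.5, 0.7]
finger_gap: 0.0449
```

jog_arm:
  targets:
    - [[0,0,0,-0.18,0,0],[0,0,0,-0.36,0,0],[0,0,0,-0.54,0,0],[0,0,0,-0.72,0,0],[0,0,0,-0.9,0,0]]

```text
clock: 31.75
tcp_pos: [0.648, 0.0678, 0.1849]
ee_rot: [-0.442, 1.57, -0.708]
force: [0.2, -0.2, 0.5]
finger_gap: 0.0453
```

jog_arm:
  targets:
    - [[0,0,0,-0.18,0,0],[0,0,0,-0.36,0,0],[0,0,0,-0.54,0,0],[0,0,0,-0.72,0,0],[0,0,0,-0.82,0,0]]

```text
clock: 32.38
tcp_pos: [0.648, 0.0675, 0.185]
ee_rot: [-1.13, 1.57, -0.578]
force: [-0.4, -0.1, -0.2]
finger_gap: 0.045
```

```bash
 python3 p.py 1,.136,-106.4; python3 - <<'E'
from bench import bot
import cv2,json
from h import *
i=bot.camera_info("wrist");im=bot.snapshot("wrist");cv2.imwrite("pics/w8.png",im)
for k in K: print(k,proj(i,(K[k][0],K[k][1],.159)))
E
```

```text
e7 [-0.079  0.014 -0.357]
t 32.38 tcp [0.648  0.0675 0.185 ] psi(z) 31.6 tilt 0.06 F [-0.4 -0.1 -0.2] M [ 0.021  0.001 -0.012] gap 0.045 q [-0.34  0.68  0.36  1.49 -0.26  1.02  0.64]
1 [0.049, 0.0009, 0.0006, 0.0008, 0.0005, 0.001]
1 (np.float64(320.7312114548831), np.float64(292.2676264808923))
2 (np.float64(180.52798878461394), np.float64(449.2493788956549))
3 (np.float64(-72.38521932138855), np.float64(307.0811296185666))
4 (np.float64(40.22430256271167), np.float64(94.21179441643329))
```

View pics/w8.png

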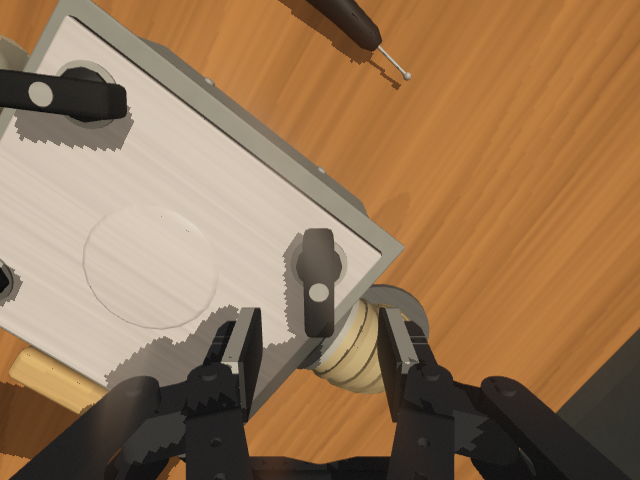

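jog_arm:
  targets:
    - [[0.025,0.0008,0.0004,0,0,0],[0.0495,0.0008,0.0004,0,0,0],[0.0495,0.0008,0.0004,0,0,0]]

```text
clock: 32.8
tcp_pos: [0.6462, 0.0689, 0.1333]
ee_rot: [2.805, 1.566, -2.93]
force: [-0.6, 0.2, -0.8]
finger_gap: 0.0449
```

jog_arm:
  targets:
    - [[0,0,0,0,0,0],[0,0,0,0,0,0],[0,0,0,0,0,0]]
  claw: 0.0
  newtons: 70

```text
clock: 33.17
tcp_pos: [0.6472, 0.0682, 0.1369]
ee_rot: [-2.274, 1.569, -1.724]
force: [-4.2, -2.2, 6.0]
finger_gap: 0.0127
```

```bash
python3 p.py
```

```text
e7 [-0.662 -1.141 -0.226]
t 33.17 tcp [0.6472 0.0682 0.1369] psi(z) 31.5 tilt 0.08 F [-4.2 -2.2  6. ] M [-0.43   0.893  0.186] gap 0.0127 q [-0.33  0.73  0.34  1.54 -0.28  0.92  0.65]
```

jog_arm:
  targets:
    - [[0,0,0,0.02,0,0],[0,0,0,0.04,0,0]]

```text
clock: 33.42
tcp_pos: [0.6472, 0.0682, 0.1369]
ee_rot: [-2.184, 1.569, -1.674]
force: [-3.8, -2.2, 6.4]
finger_gap: 0.0123
```

```bash
python3 p.py
```

```text
e7 [-0.785 -1.117 -0.349]
t 33.42 tcp [0.6472 0.0682 0.1369] psi(z) 29.2 tilt 0.09 F [-3.8 -2.2  6.4] M [-0.424  0.905  0.46 ] gap 0.0123 q [-0.34  0.73  0.35  1.54 -0.29  0.93  0.62]
```

jog_arm:
  targets:
    - [[0,0,0,0,0,0],[0,0,0,0,0,0]]

```text
clock: 33.67
tcp_pos: [0.6472, 0.0682, 0.1369]
ee_rot: [-2.214, 1.569, -1.703]
force: [-3.5, -1.7, 6.9]
finger_gap: 0.0125
```

```bash
python3 p.py
```

```text
e7 [-0.737 -1.117 -0.329]
t 33.67 tcp [0.6472 0.0682 0.1369] psi(z) 29.3 tilt 0.08 F [-3.5 -1.7  6.9] M [-0.391  0.832  0.315] gap 0.0125 q [-0.34  0.73  0.35  1.54 -0.29  0.93  0.62]
```

jog_arm:
  targets:
    - [[0,0,0,0.015,0,0],[0,0,0,0.03,0,0],[0,0,0,0.045,0,0]]

```text
clock: 34.05
tcp_pos: [0.6472, 0.0682, 0.1369]
ee_rot: [-2.156, 1.569, -1.69]
force: [-4.0, -2.3, 5.6]
finger_gap: 0.0122
```

```bash
python3 p.py
```

```text
e7 [-0.857 -1.111 -0.435]
t 34.05 tcp [0.6472 0.0682 0.1369] psi(z) 26.7 tilt 0.1 F [-4.  -2.3  5.6] M [-0.417  0.85   0.475] gap 0.0122 q [-0.35  0.73  0.37  1.54 -0.3   0.93  0.58]
```

jog_arm:
  targets:
    - [[0,0,0,0,0,0],[0,0,0,0,0,0]]

```text
clock: 34.3
tcp_pos: [0.6472, 0.0682, 0.1369]
ee_rot: [-2.201, 1.569, -1.735]
force: [-3.5, -1.5, 6.8]
finger_gap: 0.0125
```

```bash
python3 p.py
```

```text
e7 [-0.831 -1.111 -0.444]
t 34.3 tcp [0.6472 0.0682 0.1369] psi(z) 26.7 tilt 0.09 F [-3.5 -1.5  6.8] M [-0.448  0.833  0.451] gap 0.0125 q [-0.35  0.73  0.37  1.54 -0.3   0.93  0.58]
```

jog_arm:
  targets:
    - [[0,0,0,0,0,0],[0,0,0,0,0,0]]
  claw: 0.045

```text
clock: 34.55
tcp_pos: [0.6482, 0.07, 0.1355]
ee_rot: [-0.026, 1.569, 0.439]
force: [0.2, -0.4, -0.8]
finger_gap: 0.0449
```

```bash
python3 p.py 4,.185,-99.9
```

```text
e7 [ 0.015 -0.005 -0.002]
t 34.55 tcp [0.6482 0.07   0.1355] psi(z) 26.6 tilt 0.11 F [ 0.2 -0.4 -0.8] M [ 0.014 -0.019  0.001] gap 0.0449 q [-0.35  0.74  0.36  1.54 -0.31  0.92  0.58]
4 [-0.0497, 0.0736, -0.1161, 1.6152, 0.0015, -0.0015]
```

jog_arm:
  targets:
    - [[-0.05,0,0,0,0,0],[-0.05,0.02,-0.03,0.18,0,0],[-0.05,0.04,-0.06,0.36,0,0],[-0.05,0.06,-0.09,0.54,0,0],[-0.05,0.0735,-0.116,0.72,0,0]]

```text
clock: 35.17
tcp_pos: [0.51, 0.0841, 0.1854]
ee_rot: [1.221, 1.569, 0.961]
force: [0.1, 0.3, 0.5]
finger_gap: 0.0448
```

jog_arm:
  targets:
    - [[0,0,0,0.18,0,0],[0,0,0,0.36,0,0],[0,0,0,0.54,0,0],[0,0,0,0.72,0,0],[0,0,0,0.895,0,0]]

```text
clock: 35.8
tcp_pos: [0.5115, 0.0836, 0.1854]
ee_rot: [1.431, 1.569, 0.275]
force: [0.4, 0.7, 0.5]
finger_gap: 0.0451
```

jog_arm:
  targets:
    - [[0,0,0,0,0,0],[0,0,0,0,0,0]]

```text
clock: 36.05
tcp_pos: [0.5112, 0.0833, 0.1853]
ee_rot: [1.341, 1.57, 0.194]
force: [-0.2, -0.1, 0.1]
finger_gap: 0.045
```

```bash
 python3 p.py 4,.136,-99.9; python3 - <<'E'
from bench import bot
import cv2,json
from h import *
i=bot.camera_info("wrist");im=bot.snapshot("wrist");cv2.imwrite("pics/w9.png",im)
for k in K: print(k,proj(i,(K[k][0],K[k][1],.159)))
E
```

```text
e7 [ 0.003 -0.001  0.003]
t 36.05 tcp [0.5112 0.0833 0.1853] psi(z) -65.7 tilt 0.02 F [-0.2 -0.1  0.1] M [ 0.027  0.021 -0.001] gap 0.045 q [-0.76  0.6   0.87  1.88 -0.57  0.93 -0.76]
4 [0.0493, 0.0004, -0.0003, 0.003, 0.0001, -0.0004]
1 (np.float64(511.2179566510749), np.float64(-2.37873625344173))
2 (np.float64(731.5469843531091), np.float64(167.388021815844))
3 (np.float64(518.8309387133597), np.float64(401.22038639347244))
4 (np.float64(318.4258211620627), np.float64(293.8583969168949))
```

View pics/w9.png

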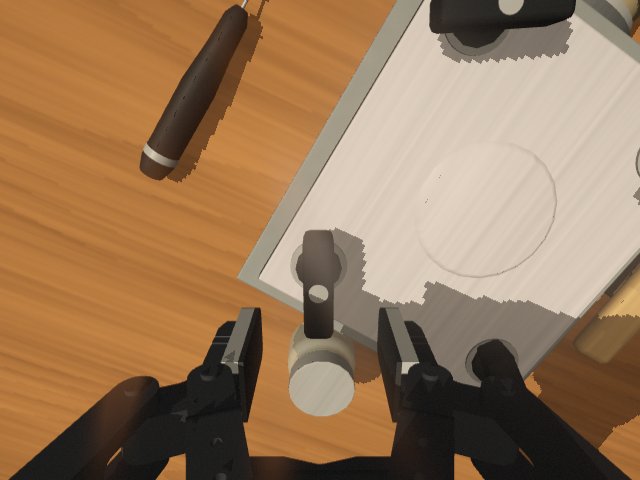

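Aligned (dot 318,294). Jar's lid is far below the fingertips. Grip and nudge slowly.

jog_arm:
  targets:
    - [[0.025,0,0,0,0,0],[0.0495,0,0,0,0,0],[0.0495,0,0,0,0,0]]

```text
clock: 36.48
tcp_pos: [0.5098, 0.0831, 0.1346]
ee_rot: [-1.987, 1.567, -3.136]
force: [0.2, -1.0, 1.1]
finger_gap: 0.0448
```

jog_arm:
  targets:
    - [[0,0,0,0,0,0],[0,0,0,0,0,0],[0,0,0,0,0,0]]
  claw: 0.0
  newtons: 70

```text
clock: 36.85
tcp_pos: [0.5113, 0.084, 0.1371]
ee_rot: [2.269, 1.568, 1.12]
force: [-2.1, 2.2, 4.9]
finger_gap: 0.0122
```

```bash
python3 p.py
```

```text
e7 [ 0.099 -0.69  -0.111]
t 36.85 tcp [0.5113 0.084  0.1371] psi(z) -65.8 tilt 0.14 F [-2.1  2.2  4.9] M [0.383 0.372 0.114] gap 0.0122 q [-0.71  0.66  0.81  1.93 -0.65  0.83 -0.7 ]
```

jog_arm:
  targets:
    - [[0,0,0,0.015,0,0],[0,0,0,0.03,0,0],[0,0,0,0.045,0,0]]

```text
clock: 37.22
tcp_pos: [0.5113, 0.084, 0.1371]
ee_rot: [2.258, 1.569, 1.067]
force: [-1.7, 1.8, 5.7]
finger_gap: 0.0127
```

```bash
python3 p.py
```

```text
e7 [-0.207 -0.736 -0.464]
t 37.23 tcp [0.5113 0.084  0.1371] psi(z) -68.3 tilt 0.1 F [-1.7  1.8  5.7] M [0.303 0.391 0.444] gap 0.0127 q [-0.72  0.66  0.82  1.93 -0.66  0.83 -0.73]
```

jog_arm:
  targets:
    - [[0,0,0,0,0,0],[0,0,0,0,0,0]]

```text
clock: 37.48
tcp_pos: [0.5113, 0.084, 0.1371]
ee_rot: [2.252, 1.569, 1.061]
force: [-1.6, 1.4, 6.9]
finger_gap: 0.0125
```

```bash
python3 p.py
```

```text
e7 [-0.155 -0.734 -0.44 ]
t 37.48 tcp [0.5113 0.084  0.1371] psi(z) -68.3 tilt 0.11 F [-1.6  1.4  6.9] M [0.318 0.43  0.425] gap 0.0125 q [-0.72  0.66  0.82  1.93 -0.66  0.83 -0.73]
```

jog_arm:
  targets:
    - [[0,0,0,0.01,0,0],[0,0,0,0.02,0,0],[0,0,0,0.02,0,0]]

```text
clock: 37.85
tcp_pos: [0.5113, 0.084, 0.1371]
ee_rot: [2.258, 1.569, 1.047]
force: [-2.0, 1.0, 4.9]
finger_gap: 0.0124
```

```bash
python3 p.py
```

```text
e7 [-0.19 -0.73 -0.49]
t 37.85 tcp [0.5113 0.084  0.1371] psi(z) -69.4 tilt 0.1 F [-2.   1.   4.9] M [0.298 0.407 0.455] gap 0.0124 q [-0.72  0.67  0.83  1.93 -0.66  0.84 -0.75]
```

jog_arm:
  targets:
    - [[0,0,0,0,0,0],[0,0,0,0,0,0]]
  claw: 0.045

```text
clock: 38.1
tcp_pos: [0.5112, 0.0827, 0.136]
ee_rot: [0.773, 1.57, -0.443]
force: [-0.0, -0.3, 1.0]
finger_gap: 0.0447
```

```bash
python3 p.py 2,.185,-113.6
```

```text
e7 [ 0.005  0.    -0.001]
t 38.1 tcp [0.5112 0.0827 0.136 ] psi(z) -69.7 tilt 0.06 F [-0.  -0.3  1. ] M [ 0.02  -0.011 -0.017] gap 0.0447 q [-0.72  0.67  0.83  1.93 -0.66  0.83 -0.75]
2 [-0.0488, 0.0692, 0.1644, 0.671, 0.0005, -0.0009]
```

jog_arm:
  targets:
    - [[-0.049,0,0,0,0,0],[-0.049,0.02,0.04,0.17,0,0],[-0.049,0.04,0.09,0.34,0,0],[-0.049,0.06,0.14,0.51,0,0],[-0.049,0.069,0.1645,0.671,0,0]]

```text
clock: 38.72
tcp_pos: [0.6341, -0.0507, 0.1848]
ee_rot: [0.631, 1.568, -1.264]
force: [0.2, 0.3, -0.2]
finger_gap: 0.0449
```

jog_arm:
  targets:
    - [[0,0,0,0,0,0],[0,0,0,0,0,0],[0,0,0,0,0,0]]

```text
clock: 39.1
tcp_pos: [0.6325, -0.0454, 0.1848]
ee_rot: [-2.555, 1.569, 1.844]
force: [0.4, 0.1, 0.2]
finger_gap: 0.0447
```

```bash
 python3 p.py 2,.136,-113.6; python3 - <<'E'
from bench import bot
import cv2,json
from h import *
i=bot.camera_info("wrist");im=bot.snapshot("wrist");cv2.imwrite("pics/w10.png",im)
for k in K: print(k,proj(i,(K[k][0],K[k][1],.159)))
E
```

```text
e7 [ 0.021 -0.007  0.005]
t 39.1 tcp [ 0.6325 -0.0454  0.1848] psi(z) -107.9 tilt 0.09 F [0.4 0.1 0.2] M [ 0.035 -0.008  0.017] gap 0.0447 q [-0.48  0.83  1.    1.55 -0.74  1.18 -1.21]
2 [0.0488, 0.0013, 0.0016, 0.0034, -0.0013, 0.0008]
1 (np.float64(78.41480011418071), np.float64(333.9971838460614))
2 (np.float64(322.8602812203123), np.float64(292.8065021199053))
3 (np.float64(370.85119039342925), np.float64(509.05710289255035))
4 (np.float64(170.67317890111994), np.float64(538.6312319727808))
```

View pics/w10.png

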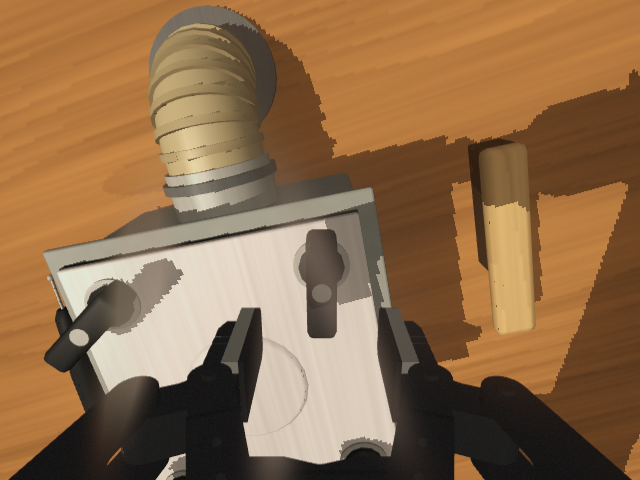

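jog_arm:
  targets:
    - [[0.025,0.0013,0.0016,0,0,0],[0.049,0.0013,0.0016,0,0,0],[0.049,0.0013,0.0016,0,0,0]]

```text
clock: 39.52
tcp_pos: [0.6323, -0.0472, 0.1341]
ee_rot: [-1.689, 1.566, 2.71]
force: [-0.4, -0.0, 0.1]
finger_gap: 0.0451
```

jog_arm:
  targets:
    - [[0,0,0,0,0,0],[0,0,0,0,0,0],[0,0,0,0,0,0]]
  claw: 0.0
  newtons: 70

```text
clock: 39.9
tcp_pos: [0.635, -0.0471, 0.1375]
ee_rot: [2.638, 1.567, 0.755]
force: [-1.2, 4.0, 7.6]
finger_gap: 0.0125
```

```bash
python3 p.py
```

```text
e7 [ 0.821 -0.89  -0.127]
t 39.9 tcp [ 0.635  -0.0471  0.1375] psi(z) -107.9 tilt 0.24 F [-1.2  4.   7.6] M [0.953 0.02  0.121] gap 0.0125 q [-0.46  0.88  0.96  1.59 -0.79  1.1  -1.17]
```

jog_arm:
  targets:
    - [[0,0,0,0.01,0,0],[0,0,0,0.02,0,0],[0,0,0,0.03,0,0]]

```text
clock: 40.28
tcp_pos: [0.635, -0.0471, 0.1375]
ee_rot: [2.64, 1.567, 0.728]
force: [-1.1, 4.8, 6.2]
finger_gap: 0.0126
```

```bash
python3 p.py
```

```text
e7 [ 0.52  -0.888 -0.547]
t 40.27 tcp [ 0.635  -0.0471  0.1375] psi(z) -109.5 tilt 0.21 F [-1.1  4.8  6.2] M [0.863 0.085 0.538] gap 0.0126 q [-0.46  0.88  0.97  1.59 -0.8   1.1  -1.19]
```

jog_arm:
  targets:
    - [[0,0,0,0,0,0]]

```text
clock: 40.4
tcp_pos: [0.635, -0.0471, 0.1375]
ee_rot: [2.636, 1.567, 0.724]
force: [-1.1, 4.6, 6.2]
finger_gap: 0.0125
```

```bash
python3 p.py
```

```text
e7 [ 0.597 -0.891 -0.461]
t 40.4 tcp [ 0.635  -0.0471  0.1375] psi(z) -109.5 tilt 0.21 F [-1.1  4.6  6.2] M [0.868 0.051 0.472] gap 0.0125 q [-0.46  0.88  0.97  1.59 -0.8   1.1  -1.19]
```

jog_arm:
  targets:
    - [[0,0,0,0,0,0],[0,0,0,0,0,0]]
  claw: 0.045

```text
clock: 40.65
tcp_pos: [0.6333, -0.0502, 0.1358]
ee_rot: [0.195, 1.569, -1.723]
force: [0.1, 0.1, -0.1]
finger_gap: 0.0445
```

jog_arm:
  targets:
    - [[-0.05,0,0,0,0,0],[-0.1,0,0,0,0,0],[-0.12,0,0,0,0,0],[-0.12,0,0,0,0,0],[-0.12,0,0,0,0,0]]

```text
clock: 41.28
tcp_pos: [0.6329, -0.0489, 0.2542]
ee_rot: [-1.432, 1.568, 2.934]
force: [0.7, 0.7, -0.5]
finger_gap: 0.0454
```

```bash
python3 p.py 3,.25,-103; python3 - <<'E'
from bench import bot
import cv2
a=bot.snapshot("side"); cv2.imwrite("pics/sidef.png",cv2.resize(a[180:330,280:480],None,fx=4,fy=4,interpolation=cv2.INTER_CUBIC))
a=bot.snapshot("wrist"); cv2.imwrite("pics/wf.png",a)
E
```

```text
e7 [ 0.035 -0.015 -0.   ]
t 41.27 tcp [ 0.6329 -0.0489  0.2542] psi(z) -109.8 tilt 0.15 F [ 0.7  0.7 -0.5] M [-0.011 -0.004 -0.026] gap 0.0454 q [-0.48  0.77  1.05  1.45 -0.68  1.31 -1.29]
3 [0.0045, -0.1321, 0.0299, -1.236, -0.0013, 0.0025]
```

View pics/sidef.png

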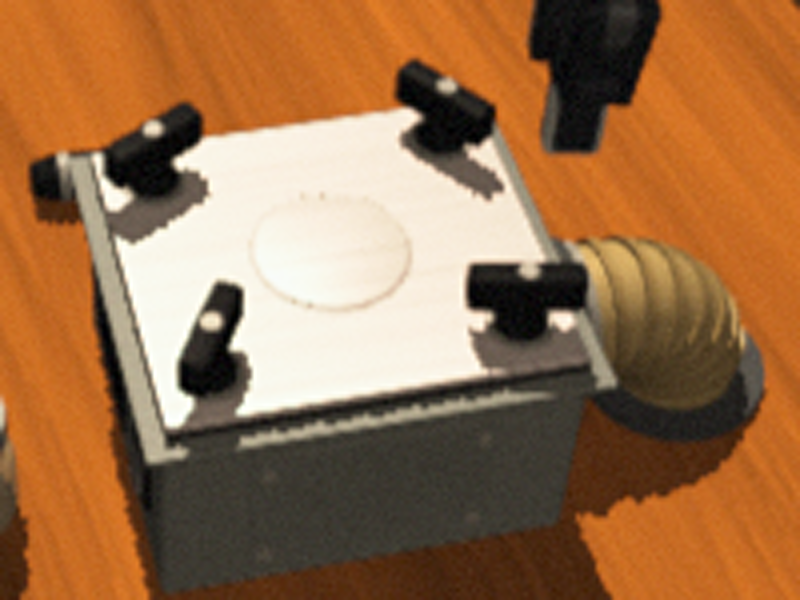

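View pics/wf.png

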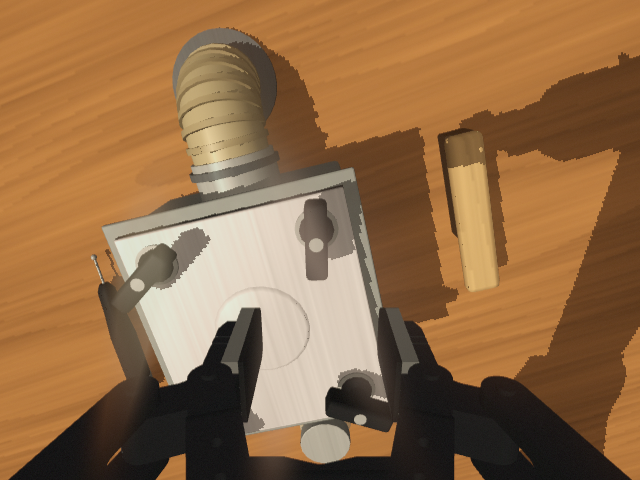

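```bash
python3 -c "
from bench import bot
print(bot.hand_in())"
```

```text
the job is handed in; nothing more can be done
None
```

All four T-knobs are tightened and the job is handed in at 41.4 s. In the last pictures the cover sits flat with an even gap. No tool looked disturbed, though I checked that only by eye.

- **First pass:** I gave each knob 45° clockwise, in the order 3 → 1 → 4 → 2.
- **Second pass:** I turned each knob home by feel in the same order. The resistance began to climb at roughly 80 to 97° of total turning, depending on the knob.
- **Extra nudge:** Knobs 1, 4 and 2 read low after the second pass, about 0.28 to 0.34 N m at rest. I went back to them in that same order and turned each slowly by 0.03 to 0.09 rad more. This was a third touch, beyond the two passes asked for.

| Knob | Last torque reading (N m) |
|---|---|
| 1 | about 0.45 |
| 2 | 0.46–0.54 |
| 3 | 0.46–0.50 |
| 4 | about 0.49 |

**Where the readings disagreed:**
- **Fast versus rest:** The readings while turning fast ran up to 0.2 N m above those at rest. The highest single one was 0.56 N m on knob 2, in a signal with about ±0.05 N m of noise.
- **Clamping force:** I did not measure it. The angle past home suggests 55 to 85 N, the torque about 80 to 110 N.
- **Knob 3:** It was tightened first, while the cover was still slightly tilted. I did not recheck its torque afterwards; in the last pictures it stood where I left it.

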